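# Ready the soldering station for the next shift

### The job

Get this soldering place ready for the next shift: slide every solder reel up off its post and leave it in the blue tray, stand all the hex-handled drivers shank-down in the wells of the grey rack, each fully home in a well of its own, and slide the holder's jaw shut so that it presses firmly on the panel and leaves it snug between the two jaws. Any order will do; leave the other things on the bench where they are.

Things in the scene. Friction and masses are not known exactly. Their poses are not given: they have to be found in the camera images.
- driver0: hand driver (maybe absent; all alike), lying on the bench at the start: black hexagonal handle 15 mm across flats, steel shank 6 mm thick; 130 mm long plus a 3 mm button on the butt; 45 g. Origin on its long axis at mid-length, +x along the axis towards the shank's tip: handle from -65 to +25 mm, shank from +25 to +65 mm
- driver0_tip (a point): the end of the shank of driver0, on its axis, 65 mm from the origin along its x
- driver1: hand driver (maybe absent; all alike), lying on the bench at the start: black hexagonal handle 15 mm across flats, steel shank 6 mm thick; 130 mm long plus a 3 mm button on the butt; 45 g. Origin on its long axis at mid-length, +x along the axis towards the shank's tip: handle from -65 to +25 mm, shank from +25 to +65 mm
- driver1_tip (a point): the end of the shank of driver1, on its axis, 65 mm from the origin along its x
- driver2: hand driver (maybe absent; all alike), lying on the bench at the start: black hexagonal handle 15 mm across flats, steel shank 6 mm thick; 130 mm long plus a 3 mm button on the butt; 45 g. Origin on its long axis at mid-length, +x along the axis towards the shank's tip: handle from -65 to +25 mm, shank from +25 to +65 mm
- driver2_tip (a point): the end of the shank of driver2, on its axis, 65 mm from the origin along its x
- driver3: hand driver (maybe absent; all alike), lying on the bench at the start: black hexagonal handle 15 mm across flats, steel shank 6 mm thick; 130 mm long plus a 3 mm button on the butt; 45 g. Origin on its long axis at mid-length, +x along the axis towards the shank's tip: handle from -65 to +25 mm, shank from +25 to +65 mm
- driver3_tip (a point): the end of the shank of driver3, on its axis, 65 mm from the origin along its x
- rack: grey tool rack, fixed, 184 mm wide, with a row of four square wells 22 x 22 mm inside, 70 mm deep. Origin on the bench under the row, z up, y along the row. The wells lean 30 deg from the vertical to the rack's +x (their way up is (0.5, 0, 0.866)): centres of their floors at (0, -69 | -23 | 23 | 69, 18) mm, of their mouths at (35, same, 79) mm
- stand: dark steel reel stand, fixed, base 85 x 175 x 12 mm with two upright bare steel posts 12 mm thick, standing 70 mm above the base at y -45 and +45 mm. Origin under the middle of the base
- reel0: wound reel of solder (maybe absent) threaded on a post of the stand, lying on its base: black flanges 56 mm across, 36 mm high, 22 mm bore, 150 g. Origin at its middle, on the bore's axis (18 mm above its lower face), z along its bore
- reel1: wound reel of solder (maybe absent) threaded on a post of the stand, lying on its base: black flanges 56 mm across, 36 mm high, 22 mm bore, 150 g. Origin at its middle, on the bore's axis (18 mm above its lower face), z along its bore
- tray: shallow blue open reel tray, fixed, 140 (x) x 155 (y) x 40 mm high, walls and floor 4 mm. Origin under its middle; two reels fit side by side along its y
- holder: aluminium panel holder, fixed, bed 86 mm (x) x 225 mm (y), bed surface 12 mm above the bench. Origin on the bench under the bed, z up; a fixed jaw stands at its +y end with its face at y 85 mm, and a sliding jaw at the other end closes towards +y
- jaw: sliding jaw of the holder, aluminium, 70 mm wide (x), its top 40 mm above the bench, rubber face; origin on the bed's surface. It slides freely along the holder's y with about 4 N of friction and stays where it is left; its origin starts at y -87 to -59 mm in the holder's frame, its pressing face is 12 mm ahead of it. On a panel that bears on the fixed jaw it stops at y -27 mm
- jaw_knob (a point): middle of the upright black knob on the sliding jaw, 20 mm thick, 30 mm high, its top 70 mm above the bench (14 mm above this point), 44 mm above the jaw's origin
- panel: loose black connector panel lying on the holder's bed between the jaws, 60 mm (x) x 100 mm (y) x 5 mm, with sockets 17 mm high to their tops; origin under its middle; 100 g
- spare_panel: bystander: a second black panel of the same size lying on the bench; origin at the centre of its underside
- flux_bottle: bystander: white bottle 36 mm across, 75 mm high; origin at the centre of its underside
- tape_roll: bystander: clear tape roll lying flat, 68 mm across, 19 mm high; origin at the centre of its underside
- tweezers: bystander: steel tweezers lying flat, 130 mm long, 4 mm high; origin at the centre of its underside
There are look-alikes about, which are no part of the job. Leave any purple look-alike of the driver0 alone.

How it is judged:
By the outcome, as a careful person would: the job done as asked, in the order asked, and still so for the second after the job is handed in, with the robot touching nothing.
Of driver0, driver1, driver2, driver3 only 3 to 4 are there at a start; the rules pass over those that are not, and their reading is None.
Of reel0, reel1 only 1 to 2 are there at a start; the rules pass over those that are not, and their reading is None.
At some moment in a run one of driver0, driver1, driver2, driver3 may be knocked a few centimetres aside while the robot is not near it.
Once in a run the grip may slacken for a moment while it holds something.
It also fails if it takes over 208 s, if anything falls off the work surface, if the arm or the gripper's body presses on something with over 40 N, if the wrist force passes 120 N, or if a joint passes its speed limit or range.

### The arm

A 6-joint arm with a two-finger parallel gripper is mounted at the origin on the work surface. World frame = base frame: x ahead of the robot, y to its left, z up, the work surface at z = 0. Lengths are in mm, angles in degrees, forces in N, time in s.
With the tool pointing down it reaches from about 350 to 850 mm from the base axis. Payload 8.1 kg.
Tool frame: the origin (TCP) lies on the centre line of the jaws, within the pads' length; the fingertips stand 14 mm ahead of it and the grasp point (between the pads) lies 5 mm behind it; z points along the fingers, y is the line along which they close (so a half turn about z gives the same grasp; the last joint's range is limited). The gripper opens to 85 mm and grips with 20 to 120 N. Pads are 22 mm wide; open, the fingers measure 114 mm over their backs; the gripper's body (76 mm by 85 mm) begins 54 mm behind the grasp point. The pads swing forward as they close: fully open they stand 13 mm farther back than shut.
Start: joints at [71.482, 7.471, 85.268, -0, 87.261, -4.893], TCP at [141.317, 583.125, 245.292] pointing down, gripper open.
Joint ranges: [-169.43, 169.43], [-51.17, 129.36], [1.28, 143.12], [-76.62, 256.62], [0, 156.53], [-152.29, 152.29]. Speed limits (degrees/s): [136.94, 136.94, 159.86, 180, 180, 180].

### API

Orientations are given as [roll, pitch, yaw] about the fixed x, y, z axes, in that order (R = Rz(yaw) Ry(pitch) Rx(roll)).
In Python, from bench import sense, snapshot, camera_info, hand_in gives the robot as it stands. The module is installed in compiled form; this text tells all that it offers.
- The arm moves only by the tool apply_moves, never from a script. Its argument "deltas" is a list of rows, each a list of 7 numbers: the shift along the tool's x, y, z scaled (see below), then the turn, a rotation vector about the tool's x, y, z scaled (see below), then the opening, from 0 (shut) to 1 (fully open). In form: [[dx, dy, dz, ax, ay, az, claw], ...]. A call has 1 to 8 rows; each row shifts and turns the commanded pose from where the row before left it, along the tool's axes as they then stand; what a row does not reach is not made up. The controller multiplies each number of a shift by 0.03 m and each number of a turn by 0.08 rad. A row lasts 1/8 s, in which the tool goes at most 62.5 mm and 10.7 degrees, less where a joint would pass 70% of its speed; a pose out of reach is approached as far as the arm can. A call with a number of a shift or a turn outside -1 to 1 is refused whole. A call with a gripper value outside its range is refused whole. The fingers move at their own pace and stop on an object; "grip_force" is the grip in N (left out, the last holds). Time passes only in rows, so rows that do not move let the fingers close. It gives the time, the measured TCP pose, the force, the opening and the grip force at its end, in the units of the state.
- sense(): the state, without advancing time (a new reading comes with each control period).
- snapshot(name): name is "scene" or "top" or "wrist"; returns the picture (420x560x3 uint8, red, green, blue); there is no depth.
- camera_info(name): a dict with "vertical_fov" (degrees; the focal length in pixels is half the picture's height over the tangent of half this angle, whatever the lens; pixels are square), "cx", "cy" (the principal point, pixels), "origin" and "rotation" of the camera in the world; the wrist camera has in their place "tool_from_camera" (4x4, takes a point from camera to tool coordinates, whose origin is the TCP and whose axes are the flange's). Camera axes: x right, y up, looking along -z (the intrinsics and any distortion apply to the point x, -y, -z); pixel columns grow to the right and rows downward; lengths in mm; the calibration is good to about 2 mm. A picture is of the moment at which its call begins: read the wrist's pose just before it. camera_info takes no time and is no camera call.
- hand_in(): hands the job in; it is judged then, once.
The state is a dict: "time": time; "joint_pos": joint angles; "qd": joint speeds; "joint_efforts": joint torques, N m; "tool_pos": TCP position; "tcp_rot": TCP orientation; "ft_force": force on the tool from outside, world axes, zero at the start; "wrist_torque": the same for the moment, N m; "finger_gap": finger opening in mm; "grip_force": force on a finger pad.
Only numpy, scipy, OpenCV 4.12 (cv2) and the standard library are available. Lean on these libraries where they do the work, as an engineer would, in place of code of your own. Each camera call takes 0.05 s, during which the arm holds its last target. There are 200 camera calls.

## Working session

There is one attempt and no reset: what is moved stays moved. The work goes in short steps, Python scripts to look and compute and a tool call to move; the robot and the scene stay as the last step left them, time stands still between calls to the robot, and variables do not carry over. Pictures are saved under pics/ and viewed, at most 14 in all, crops included, and the job is handed in when it is done.

Besides the shell and the picture viewer there is one more tool, called by a JSON object that holds its "name" and its "arguments". apply_moves: Moves the arm, as the interface text tells. Its arguments: {"type":"object","properties":{"deltas":{"type":"array"},"grip_force":{"type":"number"}},"required":["deltas"]}

```bash
mkdir -p pics; ls
python3 - <<'E'
from bench import *
import cv2,json
for n in("scene","top","wrist"):
    cv2.imwrite(f"pics/{n}0.png",snapshot(n)[:,:,::-1]); 
    print(n,camera_info(n))
print(sense())
E
```

```text
pics
scene {'vertical_fov': 53.37254795197218, 'cx': 281.8036895369291, 'cy': 215.8531281263624, 'origin': array([1153.1557603 ,   15.49048888,  760.86229119]), 'rotation': array([44.57231111, -0.61098223, 92.11893257])}
top {'vertical_fov': 56.18090124301141, 'cx': 276.05473868542015, 'cy': 213.49449154011035, 'origin': array([322.36104068, -10.66310838, 903.76387479]), 'rotation': array([ 10.89147254,   0.5030878 , -90.0519303 ])}
wrist {'vertical_fov': 69.1436404468385, 'cx': 283.5997415937273, 'cy': 211.5289809131176, 'tool_from_camera': array([[-3.99827856e-04,  9.54934442e-01,  2.96816529e-01,
         7.72006390e+01],
       [ 9.99999755e-01,  2.11182500e-04,  6.67625607e-04,
         8.73084135e-01],
       [ 5.74856230e-04,  2.96816723e-01, -9.54934292e-01,
        -1.29247553e+02],
       [ 0.00000000e+00,  0.00000000e+00,  0.00000000e+00,
         1.00000000e+00]])}
{'time': 0.15, 'joint_pos': array([ 7.14827776e+01,  7.50608768e+00,  8.53163611e+01,  4.10185481e-04,
        8.72622561e+01, -4.89341167e+00]), 'qd': array([ 0.0502089 , -0.07666853, -0.17132546, -0.00565367,  0.0134769 ,
        0.06711885]), 'joint_efforts': array([ 6.71236448e-04, -5.70051920e+01, -5.01163709e+01, -2.14116985e-04,
        9.35345743e-03, -5.01556019e-05]), 'tool_pos': array([141.17416962, 582.72621692, 244.46225977]), 'tcp_rot': array([-1.79915639e+02, -7.63371844e-03,  1.66376164e+02]), 'ft_force': array([ 0.92264766, -0.48695521, -0.5315909 ]), 'wrist_torque': array([ 0.00834604,  0.01845026, -0.0123821 ]), 'grip_force': 0.0, 'finger_gap': 85.29893698537913}
```

View pics/top0.png

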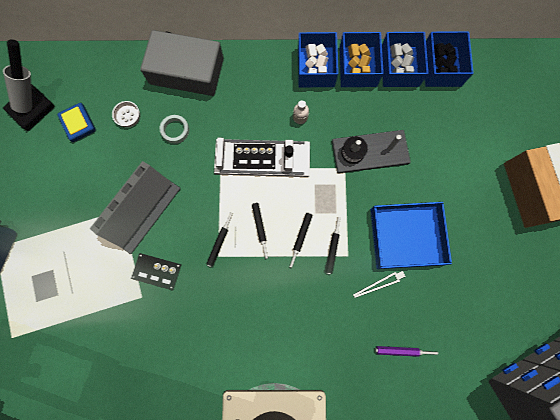

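View pics/scene0.png

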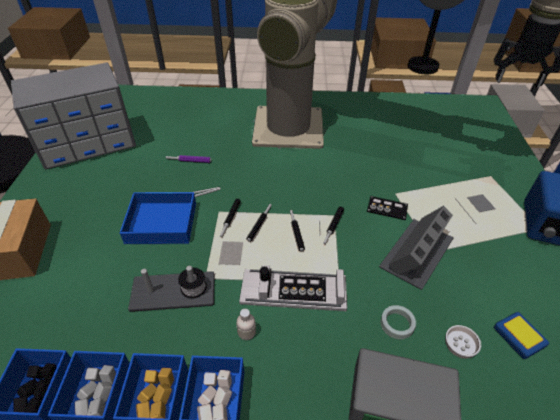

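The top view shows four black drivers on the white sheet at (220,240), (260,231), (302,240) and (333,246). The only reel is on the stand at (353,150), and the other post, at (398,138), is bare. The tray is at (411,236), the holder at (262,157) with its knob at (290,152), and the rack at (136,207).

Look-alikes:
- Purple driver at (405,351): leave it.
- Spare panel at (157,271): the job panel is the one on the holder at (255,155).
- Tape roll at (173,128) and white disc at (126,114): neither is a reel.
- Black stand at (20,90).

I'll check these in one close crop.

```bash
cat > h.py <<'E'
import numpy as np, cv2
from scipy.spatial.transform import Rotation as R
from bench import sense, snapshot, camera_info
def rot(r): return R.from_euler('xyz',r,degrees=True)
class Cam:
    def __init__(s,n,st=None):
        c=camera_info(n); s.f=210/np.tan(np.radians(c['vertical_fov']/2)); s.cx,s.cy=c['cx'],c['cy']
        if n=='wrist':
            T=c['tool_from_camera']; r=rot(st['tcp_rot']).as_matrix()
            s.o=st['tool_pos']+r@T[:3,3]; s.r=r@T[:3,:3]
        else: s.o=np.array(c['origin']); s.r=rot(c['rotation']).as_matrix()
    def ray(s,p):
        p=np.atleast_2d(p).astype(float)
        d=np.c_[(p[:,0]-s.cx)/s.f,-(p[:,1]-s.cy)/s.f,-np.ones(len(p))]@s.r.T
        return d
    def onz(s,p,z):
        d=s.ray(p); z=np.broadcast_to(z,(len(d),)); return s.o+d*((z-s.o[2])/d[:,2])[:,None]
    def proj(s,P):
        q=(np.atleast_2d(P)-s.o)@s.r; return np.c_[s.cx+s.f*q[:,0]/-q[:,2],s.cy-s.f*q[:,1]/-q[:,2]]
def tri(c1,p1,c2,p2):
    d=[c.ray(p)[0] for c,p in((c1,p1),(c2,p2))]; d=[x/np.linalg.norm(x) for x in d]
    A=sum(np.eye(3)-np.outer(x,x) for x in d); b=sum((np.eye(3)-np.outer(x,x))@c.o for x,c in zip(d,(c1,c2)))
    return np.linalg.solve(A,b)
E
python3 - <<'E'
from h import *
t=cv2.imread('pics/top0.png'); s=cv2.imread('pics/scene0.png')
a=cv2.resize(t[130:300,80:220],None,fx=3,fy=3,interpolation=cv2.INTER_CUBIC)[:400]
a=cv2.resize(t[155:295,85:225],(400,400),interpolation=cv2.INTER_CUBIC)
b=cv2.resize(s[190:290,350:450],(400,400),interpolation=cv2.INTER_CUBIC)
c=cv2.resize(t[125:275,200:420],(586,400)) 
im=np.hstack([a,b]); cv2.imwrite('pics/c1.png',im)
T=Cam('top');S=Cam('scene')
hsv=cv2.cvtColor(t,cv2.COLOR_BGR2HSV)
g=t.max(2)
m=((g<60)).astype(np.uint8)*255
roi=np.zeros_like(m); roi[185:280,195:350]=255
for n,cam,img,R_ in(('top',T,t,(195,350,195,280)),('scene',S,s,(200,360,195,260))):
    x0,x1,y0,y1=R_; g=img[y0:y1,x0:x1].max(2)
    m=(g<60).astype(np.uint8)
    cs,_=cv2.findContours(m,cv2.RETR_EXTERNAL,cv2.CHAIN_APPROX_NONE)
    for c in cs:
        if cv2.contourArea(c)<60: continue
        M=cv2.moments(c); (cx,cy),(w,h),an=cv2.minAreaRect(c); cx+=x0;cy+=y0
        bx=cv2.boxPoints(cv2.minAreaRect(c))+[x0,y0]
        e=sorted([(np.linalg.norm(bx[i]-bx[(i+1)%4]),i) for i in range(2)])
        i=e[0][1]; p=(bx[i]+bx[(i+1)%4])/2; q=(bx[(i+2)%4]+bx[(i+3)%4])/2
        P=cam.onz([p,q],7.5); print(n,(round(cx),round(cy)),round(min(w,h),1),P.round(0)[:,:2].tolist(),np.linalg.norm(P[0]-P[1]).round(1))
E
```

```text
top (332, 252) 7.6 [[448.0, -141.0], [362.0, -119.0]] 88.7
top (217, 246) 7.2 [[461.0, 116.0], [377.0, 149.0]] 90.5
top (302, 232) 6.7 [[495.0, -79.0], [410.0, -48.0]] 90.5
top (258, 222) 6.5 [[520.0, 48.0], [432.0, 29.0]] 89.9
scene (297, 235) 5.5 [[427.0, 26.0], [517.0, 46.0]] 92.4
scene (257, 226) 5.3 [[406.0, -48.0], [492.0, -79.0]] 92.0
scene (336, 219) 7.2 [[372.0, 151.0], [458.0, 116.0]] 92.8
scene (233, 211) 7.2 [[354.0, -119.0], [443.0, -139.0]] 90.5
```

View pics/c1.png

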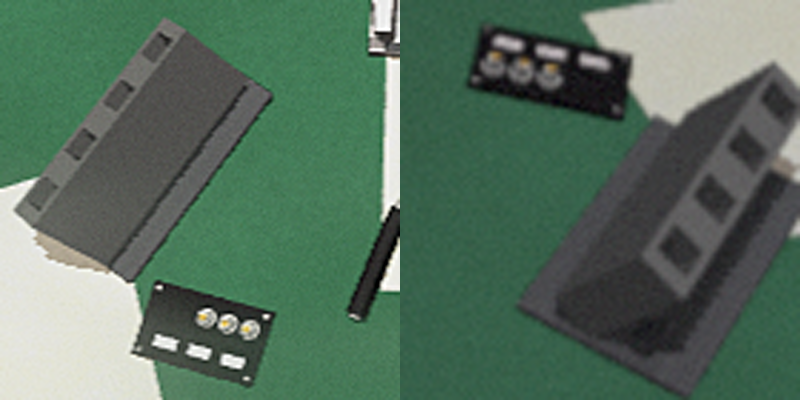

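The crop confirms the rack at top px (136,207), with its wells leaning away from the robot (mouths on the up-left side). It also shows the spare panel at (157,271), which I'll leave. The drivers' handle lengths measure about 90 mm in both views, so the calibration holds.

Run:
```python
from h import *
T=Cam('top');S=Cam('scene')
tp=[(140,170.8),(126.3,188.3),(113,205.8),(99.7,223.3)]; sp=[(444.5,215),(436,227.5),(428,239),(420,252)]
for a,b in zip(tp,sp): print('well',tri(T,a,S,b).round(0))
t=cv2.imread('pics/top0.png'); hsv=cv2.cvtColor(t,cv2.COLOR_BGR2HSV)
m=np.zeros(t.shape[:2],np.uint8); m[190:280,360:470]=cv2.inRange(hsv,(105,120,40),(130,255,255))[190:280,360:470]
c=max(cv2.findContours(m,0,2)[0],key=cv2.contourArea); bx=cv2.boxPoints(cv2.minAreaRect(c)); P=T.onz(bx,40); print('tray',bx.round(0).tolist(),P.round(0)[:,:2].tolist(),P.mean(0))
print('reel',T.onz((353,150),48),'post',T.onz((398,138),82),'knob',tri(T,(289,151),S,(265,270)),T.onz((289,151),70))
st=sense(); w=Cam('wrist',st); print('wrist sees',w.onz([(280,210),(0,0),(560,0),(560,420),(0,420)],0).round(0).tolist())
a=cv2.resize(t[110:185,205:305],(800,600),interpolation=cv2.INTER_CUBIC)
b=cv2.resize(t[120:180,325:425],(800,480),interpolation=cv2.INTER_CUBIC)
cv2.imwrite('pics/c2.png',cv2.resize(np.hstack([t[120:185,205:425]]),(796,236),interpolation=cv2.INTER_CUBIC))
```

```text
well [557. 294. 166.]
well [532. 320. 107.]
well [504. 347.  47.]
well [476. 376. -19.]
tray [[370.0, 205.0], [447.0, 200.0], [451.0, 264.0], [374.0, 269.0]] [[506.0, -213.0], [518.0, -386.0], [376.0, -384.0], [365.0, -216.0]] [ 441.33013812 -299.85476945   40.        ]
reel [[ 634.12344959 -179.01638381   48.        ]] post [[ 649.09937269 -272.30083024   82.        ]] knob [626.36222332 -32.01091662  64.37859001] [[624.35482789 -32.42535798  70.        ]]
wrist sees [[176.0, 570.0, 0.0], [-119.0, 337.0, 0.0], [21.0, 912.0, -0.0], [630.0, 927.0, 0.0], [417.0, 39.0, 0.0]]
```

View pics/c2.png

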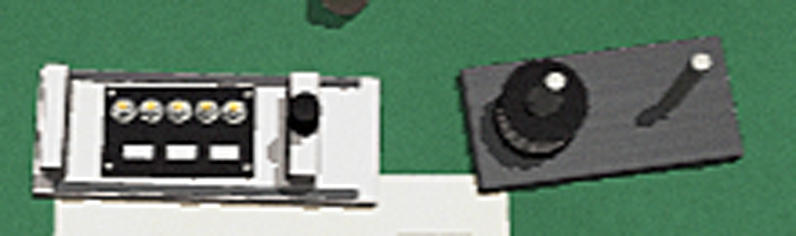

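```bash
cat >> h.py <<'E'
def plan(pos,rpy,claw,st=None,step=27,n=None,start=None):
    """print rounded rows from the present pose (or start) to the pose; returns the end pose"""
    st=st or sense(); p,r=start if start else (st['tool_pos'].copy(),rot(st['tcp_rot']))
    g=rot(rpy); v=(r.inv()*g).as_rotvec(); d=np.asarray(pos)-p
    N=n or max(1,int(np.ceil(max(np.linalg.norm(d)/step,abs(v).max()/0.078)))); rows=[]
    for k in range(N):
        a=((r.inv()*g).as_rotvec()/(N-k)/0.08).round(2); s=(r.inv().apply((np.asarray(pos)-p)/(N-k))/30).round(2)
        rows.append([*s,*a,claw]); p=p+r.apply(s*30); r=r*R.from_rotvec(a*0.08)
    for i in range(0,N,8): print('['+','.join('['+','.join(f'{x:g}' for x in q)+']' for q in rows[i:i+8])+']')
    print(N,'rows, end',p.round(1),r.as_euler('xyz',degrees=True).round(1)); return p,r
E
python3 - <<'E'
from h import *
T=Cam('top');S=Cam('scene')
tp=[(140,170.8),(126.3,188.3),(113,205.8),(99.7,223.3)]; sp=[(444.5,215),(436,227.5),(428,239),(420,252)][::-1]
for a,b in zip(tp,sp): print('well',tri(T,a,S,b).round(0))
f=lambda x,y:(205+x/3.618,120+y/3.618)
P=T.onz([f(65,72),f(378,80),f(35,195),f(375,205)],12); print('holder',P.round(0)[:,:2].tolist(),[np.degrees(np.arctan2(*(a-b)[1::-1])).round(1) for a,b in((P[0],P[1]),(P[2],P[3]))])
print('reel',T.onz(f(545,101),48),'post',T.onz([f(555,80),f(703,62)],82))
e=plan([401,139,120],[180,0,158.6],.5); plan([401,139,16.5],[180,0,158.6],.5,start=e)
E
```

```text
well [577. 294.  80.]
well [537. 320.  79.]
well [499. 347.  77.]
well [461. 373.  79.]
holder [[674.0, 124.0], [667.0, -83.0], [589.0, 142.0], [582.0, -80.0]] [np.float64(88.2), np.float64(88.1)]
reel [[ 639.10078898 -185.21508554   48.        ]] post [[ 639.92164115 -184.87327257   82.        ]
 [ 651.09763447 -275.28973138   82.        ]]
[[-0.6,-0.62,0.21,-0,-0,0.08,0.5],[-0.6,-0.61,0.21,-0,-0,0.09,0.5],[-0.6,-0.61,0.21,-0,-0,0.08,0.5],[-0.61,-0.6,0.21,-0,-0,0.09,0.5],[-0.61,-0.6,0.21,-0,-0,0.08,0.5],[-0.62,-0.6,0.21,-0,-0,0.09,0.5],[-0.62,-0.59,0.21,-0,-0,0.08,0.5],[-0.62,-0.59,0.21,-0,0,0.09,0.5]]
[[-0.63,-0.58,0.21,-0,0,0.08,0.5],[-0.63,-0.58,0.21,-0,0,0.09,0.5],[-0.64,-0.57,0.21,-0,0,0.08,0.5],[-0.64,-0.57,0.21,-0,0,0.09,0.5],[-0.64,-0.57,0.21,-0,0,0.08,0.5],[-0.65,-0.56,0.21,-0,0,0.09,0.5],[-0.65,-0.56,0.2,-0,0,0.08,0.5],[-0.65,-0.55,0.21,-0,0,0.09,0.5]]
[[-0.66,-0.55,0.2,-0,0,0.08,0.5],[-0.66,-0.54,0.21,-0.01,0,0.09,0.5],[-0.66,-0.54,0.2,-0,0,0.08,0.5],[-0.67,-0.54,0.2,-0.01,0,0.09,0.5]]
20 rows, end [401.  139.  120.1] [180.    0.  158.6]
[[-0,0,0.86,0,0,-0,0.5],[-0,0,0.86,0,0,-0,0.5],[-0,0,0.87,0,0,-0,0.5],[-0,0,0.86,0,0,-0,0.5]]
4 rows, end [401.  139.   16.6] [180.    0.  158.6]
```

Mouth heights (77–80 mm, truth 79), well spacing (47 mm), post spacing (91 mm) and reel position all match the description. First I'll pick up the driver at px (217,246).

{"name": "apply_moves", "arguments": {"deltas": [[-0.6,-0.62,0.21,0,0,0.08,0.5],[-0.6,-0.61,0.21,0,0,0.09,0.5],[-0.6,-0.61,0.21,0,0,0.08,0.5],[-0.61,-0.6,0.21,0,0,0.09,0.5],[-0.61,-0.6,0.21,0,0,0.08,0.5],[-0.62,-0.6,0.21,0,0,0.09,0.5],[-0.62,-0.59,0.21,0,0,0.08,0.5],[-0.62,-0.59,0.21,0,0,0.09,0.5]], "grip_force": 70}}

```text
time: 1.15
tool_pos: [245.6, 404.7, 194.4]
tcp_rot: [-180.0, -0.0, 163.2]
ft_force: [-0.3, -1.0, 0.2]
finger_gap: 42.8
grip_force: 0.0
```

{"name": "apply_moves", "arguments": {"deltas": [[-0.63,-0.58,0.21,0,0,0.08,0.5],[-0.63,-0.58,0.21,0,0,0.09,0.5],[-0.64,-0.57,0.21,0,0,0.08,0.5],[-0.64,-0.57,0.21,0,0,0.09,0.5],[-0.64,-0.57,0.21,0,0,0.08,0.5],[-0.65,-0.56,0.21,0,0,0.09,0.5],[-0.65,-0.56,0.2,0,0,0.08,0.5],[-0.65,-0.55,0.21,0,0,0.09,0.5]]}}

```text
time: 2.15
tool_pos: [349.6, 227.5, 144.5]
tcp_rot: [-180.0, -0.0, 160.1]
ft_force: [0.8, 0.0, 0.5]
finger_gap: 42.8
grip_force: 0.0
```

{"name": "apply_moves", "arguments": {"deltas": [[-0.66,-0.55,0.2,0,0,0.08,0.5],[-0.66,-0.54,0.21,0,0,0.09,0.5],[-0.66,-0.54,0.2,0,0,0.08,0.5],[-0.67,-0.54,0.2,0,0,0.09,0.5],[0,0,0,0,0,0,0.5],[0,0,0,0,0,0,0.5]]}}

```text
time: 2.9
tool_pos: [400.9, 139.8, 120.5]
tcp_rot: [180.0, -0.0, 158.6]
ft_force: [-0.1, 1.0, 0.5]
finger_gap: 42.6
grip_force: 0.0
```

```bash
cat >> h.py <<'E'
def drivers(name,thr=60,roi=None,draw=None):
    """handles seen: (pixel, end nearer..., ends on z=7.5, length)"""
    st=sense(); im=np.ascontiguousarray(snapshot(name)[:,:,::-1]); c0=Cam(name,st)
    if draw: cv2.imwrite(draw,im)
    m=(im.max(2)<thr).astype(np.uint8); out=[]
    if roi is not None: k=np.zeros_like(m); x0,x1,y0,y1=roi; k[y0:y1,x0:x1]=1; m*=k
    for c in cv2.findContours(m,0,cv2.CHAIN_APPROX_NONE)[0]:
        if cv2.contourArea(c)<60: continue
        q=cv2.minAreaRect(c); bx=cv2.boxPoints(q); i=int(np.argmin([np.linalg.norm(bx[j]-bx[(j+1)%4]) for j in(0,1)]))
        P=c0.onz([(bx[i]+bx[(i+1)%4])/2,(bx[(i+2)%4]+bx[(i+3)%4])/2],7.5); L=np.linalg.norm(P[0]-P[1])
        W=min(q[1])/max(q[1])*L
        if 70<L<140 and 8<W<28: out.append((np.round(q[0]).astype(int),P[:,:2].round(1),L.round(1),W.round(1)))
    return out,im,c0
E
python3 - <<'E'
from h import *
for o in drivers('wrist',draw='pics/w1.png')[0]: print(o)
for o in drivers('top',roi=(195,350,195,280))[0]: print(o)
E
```

```text
(array([ 12, 315]), array([[ 357.4, -120.9],
       [ 448.7, -143.9]]), np.float64(94.1), np.float64(24.0))
(array([280, 232]), array([[374.1, 147.8],
       [461.4, 113.1]]), np.float64(94.0), np.float64(18.3))
(array([332, 253]), array([[ 447.9, -140.3],
       [ 359.7, -119. ]]), np.float64(90.8), np.float64(17.4))
(array([302, 232]), array([[495.1, -79. ],
       [409.9, -48.5]]), np.float64(90.5), np.float64(15.5))
(array([258, 222]), array([[519.5,  47.8],
       [431.7,  28.6]]), np.float64(89.9), np.float64(15.2))
(array([204, 215]), array([[541. , 179. ],
       [445.2, 152.2]]), np.float64(99.4), np.float64(22.5))
```

View pics/w1.png

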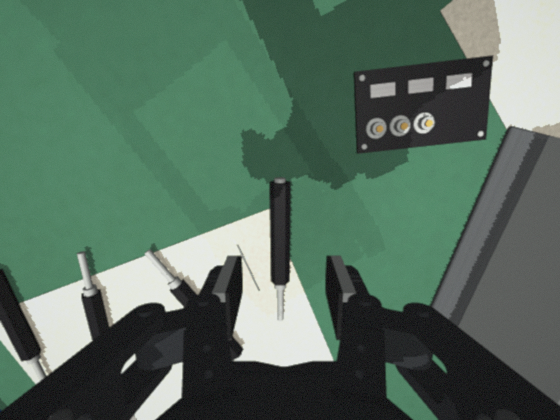

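The wrist view shows the driver upright at (280,232), between the finger pads at (235,270) and (330,270), with its shank towards the bottom of the picture. I'll descend, grip and lift.

{"name": "apply_moves", "arguments": {"deltas": [[0,-0.08,0.86,0,0,0,0.5],[0,0,0.86,0,0,0,0.5],[0,0,0.86,0,0,0,0.5],[0,0,0.88,0,0,0,0.5],[0,0,0,0,0,0,0.5],[0,0,0,0,0,0,0],[0,0,0,0,0,0,0],[0,0,0,0,0,0,0]]}}

```text
time: 4.0
tool_pos: [401.5, 137.8, 18.4]
tcp_rot: [179.9, 0.1, 158.6]
ft_force: [-2.6, 1.7, 6.9]
finger_gap: 13.7
grip_force: 68.7
```

{"name": "apply_moves", "arguments": {"deltas": [[0,0,0,0,0,0,0],[0,0,0,0,0,0,0],[0,0,-0.3,0,0,0,0],[0,0,-0.9,0,0,0,0],[0,0,-0.9,0,0,0,0],[0,0,-0.9,0,0,0,0],[0,0,-0.9,0,0,0,0],[0,0,-0.9,0,0,0,0]]}}

```text
time: 5.0
tool_pos: [400.4, 137.3, 162.6]
tcp_rot: [180.0, 0.1, 158.6]
ft_force: [1.4, 0.1, -1.4]
finger_gap: 13.6
grip_force: 68.7
```

Run:
```python
from h import *
# rack frame from mouths
c=np.array([518.5,333.5,0]); yw=np.radians(55.7); ex=np.array([np.cos(yw),np.sin(yw),0])
tgt=c+ex*14; print(sense()['tool_pos'])
plan([tgt[0]-20,tgt[1]-20,230],[180,0,55.7],0)
```

```text
[400.41493824 137.30182531 162.57765091]
[[-0.04,0.3,-0.09,0,0,0.94,0],[-0.02,0.3,-0.09,0,0,0.94,0],[0,0.3,-0.09,0,0,0.93,0],[0.03,0.3,-0.09,0,0,0.94,0],[0.05,0.3,-0.09,0,0,0.93,0],[0.07,0.29,-0.09,0,-0,0.94,0],[0.09,0.28,-0.09,0,-0,0.93,0],[0.11,0.28,-0.09,0,-0,0.94,0]]
[[0.13,0.27,-0.1,0,-0,0.93,0],[0.15,0.26,-0.09,0,-0,0.94,0],[0.17,0.25,-0.1,0,-0,0.93,0],[0.19,0.23,-0.09,0,-0,0.94,0],[0.21,0.22,-0.1,0,-0,0.93,0],[0.22,0.2,-0.09,0,-0,0.94,0],[0.24,0.18,-0.1,0,-0,0.93,0],[0.25,0.17,-0.09,0,-0,0.94,0]]
[[0.26,0.15,-0.1,0,-0,0.93,0],[0.27,0.13,-0.09,0,-0,0.94,0],[0.28,0.11,-0.1,0,-0,0.93,0],[0.28,0.08,-0.09,0,-0,0.94,0],[0.29,0.06,-0.1,0,-0,0.93,0],[0.3,0.04,-0.09,0,-0,0.94,0],[0.3,0.02,-0.1,0.01,-0.01,0.93,0],[0.29,-0,-0.09,0,-0,0.94,0]]
24 rows, end [506.4 325.  229.9] [180.   -0.   55.7]
```

{"name": "apply_moves", "arguments": {"deltas": [[-0.04,0.3,-0.09,0,0,0.94,0],[-0.02,0.3,-0.09,0,0,0.94,0],[0,0.3,-0.09,0,0,0.93,0],[0.03,0.3,-0.09,0,0,0.94,0],[0.05,0.3,-0.09,0,0,0.93,0],[0.07,0.29,-0.09,0,0,0.94,0],[0.09,0.28,-0.09,0,0,0.93,0],[0.11,0.28,-0.09,0,0,0.94,0]]}}

```text
time: 6.0
tool_pos: [435.9, 200.3, 183.3]
tcp_rot: [179.9, 0.0, 124.1]
ft_force: [-0.2, -0.3, 0.4]
finger_gap: 13.4
grip_force: 68.7
```

{"name": "apply_moves", "arguments": {"deltas": [[0.13,0.27,-0.1,0,0,0.93,0],[0.15,0.26,-0.09,0,0,0.94,0],[0.17,0.25,-0.1,0,0,0.93,0],[0.19,0.23,-0.09,0,0,0.94,0],[0.21,0.22,-0.1,0,0,0.93,0],[0.22,0.2,-0.09,0,0,0.94,0],[0.24,0.18,-0.1,0,0,0.93,0],[0.25,0.17,-0.09,0,0,0.94,0]]}}

```text
time: 7.0
tool_pos: [471.4, 263.1, 206.2]
tcp_rot: [179.9, -0.0, 89.8]
ft_force: [-0.2, 0.6, -0.3]
finger_gap: 13.9
grip_force: 68.7
```

{"name": "apply_moves", "arguments": {"deltas": [[0.26,0.15,-0.1,0,0,0.93,0],[0.27,0.13,-0.09,0,0,0.94,0],[0.28,0.11,-0.1,0,0,0.93,0],[0.28,0.08,-0.09,0,0,0.94,0],[0.29,0.06,-0.1,0,0,0.93,0],[0.3,0.04,-0.09,0,0,0.94,0],[0.3,0.02,-0.1,0,0,0.93,0],[0.29,0,-0.09,0,0,0.94,0]]}}

```text
time: 8.0
tool_pos: [506.6, 325.2, 229.0]
tcp_rot: [180.0, -0.0, 55.5]
ft_force: [-0.1, 0.2, -0.5]
finger_gap: 13.6
grip_force: 68.7
```

Run:
```python
from h import *
st=sense(); print(st['tool_pos'],st['tcp_rot'],st['joint_pos'].round(1)); im=snapshot('wrist')[:,:,::-1]; cv2.imwrite('pics/w2.png',im)
np.save('w2.npy',np.r_[st['tool_pos'],st['tcp_rot']])
```

```text
[506.56873804 325.23975148 228.97017974] [ 1.79976215e+02 -3.71013688e-02  5.55326892e+01] [27.8  8.2 86.2 -0.  85.6 62.3]
```

View pics/w2.png

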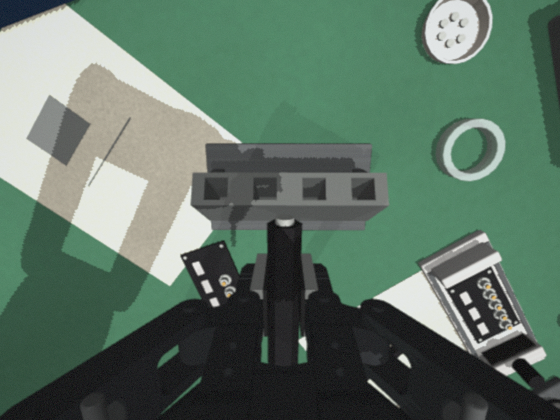

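The wrist view shows the four mouths in a row, all empty, at about (215,188), (264,187), (314,188) and (363,188), with the held driver at (285,260), butt end towards the rack. I'll refine the mouths' edges.

Run:
```python
from h import *
im=cv2.imread('pics/w2.png'); g=im.max(2); v=np.load('w2.npy'); W=Cam('wrist',dict(tool_pos=v[:3],tcp_rot=v[3:]))
print(g[188,190:392:2].tolist()); 
for x in (215,264,314,363): print(g[168:212,x].tolist())
```

```text
[223, 113, 95, 96, 94, 95, 94, 69, 47, 46, 44, 48, 58, 62, 59, 60, 58, 60, 60, 89, 88, 85, 87, 85, 85, 85, 84, 86, 87, 87, 86, 84, 48, 51, 64, 56, 57, 65, 64, 55, 60, 60, 56, 67, 88, 83, 115, 127, 125, 124, 126, 126, 128, 125, 126, 129, 102, 63, 64, 58, 61, 59, 60, 58, 60, 58, 53, 46, 114, 128, 127, 123, 126, 128, 126, 124, 127, 125, 127, 127, 121, 73, 63, 58, 57, 60, 57, 53, 52, 52, 47, 46, 70, 128, 126, 128, 126, 128, 127, 137, 136]
[60, 54, 45, 53, 75, 92, 98, 93, 90, 81, 67, 60, 61, 63, 63, 61, 64, 64, 64, 61, 58, 56, 59, 51, 48, 47, 48, 48, 49, 50, 45, 60, 92, 97, 94, 94, 92, 75, 65, 63, 72, 87, 93, 92]
[69, 70, 64, 73, 79, 84, 86, 85, 84, 70, 61, 57, 55, 58, 59, 59, 64, 80, 86, 80, 65, 58, 58, 59, 57, 55, 59, 56, 64, 78, 87, 96, 121, 125, 130, 128, 123, 102, 88, 86, 89, 92, 93, 93]
[66, 66, 67, 65, 88, 120, 128, 125, 123, 115, 94, 84, 85, 87, 84, 87, 85, 79, 61, 58, 60, 56, 57, 58, 59, 55, 59, 54, 59, 72, 82, 96, 116, 126, 130, 127, 123, 111, 89, 89, 86, 84, 86, 87]
[103, 82, 54, 47, 78, 118, 127, 127, 124, 114, 93, 85, 87, 89, 80, 68, 58, 54, 56, 59, 57, 55, 52, 50, 50, 47, 50, 44, 50, 48, 48, 68, 102, 122, 124, 126, 125, 108, 90, 84, 86, 87, 87, 89]
```

Run:
```python
from h import *
v=np.load('w2.npy'); W=Cam('wrist',dict(tool_pos=v[:3],tcp_rot=v[3:]))
cs=[]
for x0,x1 in((204,227.3),(253.3,276.5),(302.4,325.6),(351.4,374.3)):
    x=(x0+x1)/2; a=W.onz((x,177.6),73.5)[0]; b=W.onz((x,199.2),84.5)[0]; l=W.onz([(x0,188),(x1,188)],79)
    cs.append((a+b)/2); print(cs[-1].round(1),'depth',np.linalg.norm(a-b).round(1),'width',np.linalg.norm(l[0]-l[1]).round(1))
cs=np.array(cs); d=cs[0]-cs[3]; print('pitch',np.linalg.norm(d)/3,'rack y yaw',np.degrees(np.arctan2(d[1],d[0])),cs.mean(0))
```

```text
[459.6 372.1  79. ] depth 21.3 width 21.8
[497.7 346.   79. ] depth 21.3 width 21.8
[535.6 319.9  79. ] depth 21.3 width 21.7
[573.4 294.   79. ] depth 21.3 width 21.5
pitch 46.01354114402321 rack y yaw 145.51606938409972 [516.55759831 332.97451709  79.        ]
```

Mouths and pitch (46.01 mm) match the description. Next I'll bring the driver over the +y well.

```bash
cat >> h.py <<'E'
YW=55.5; EX=np.array([np.cos(np.radians(YW)),np.sin(np.radians(YW)),0]); EY=np.array([-EX[1],EX[0],0]); EZ=np.array([0,0,1.])
U=.5*EX+.8660254*EZ; D=.8660254*EX-.5*EZ; C=np.array([516.6,333.,79.]); PL=[180,-60,YW]
def well(k,h,dz=10.6): # k: rack y in mm, h: height of TCP's axis point above the mouth, along the well
    return C+EY*k+U*h-D*dz
E
python3 - <<'E'
from h import *
e=plan(well(69,150),PL,0); plan(well(69,105),PL,0,start=e,n=2)
E
```

```text
[[0.18,-0.16,0.04,0,0.93,-0,0],[0.18,-0.16,0.05,0,0.93,-0,0],[0.18,-0.15,0.06,0,0.93,-0,0],[0.17,-0.16,0.08,0,0.93,-0,0],[0.16,-0.15,0.09,0,0.93,-0,0],[0.16,-0.16,0.1,0,0.94,-0,0],[0.15,-0.15,0.11,0,0.93,-0,0],[0.14,-0.16,0.12,0,0.94,-0,0]]
[[0.13,-0.15,0.13,0.01,0.93,-0,0],[0.12,-0.15,0.14,0,0.94,-0,0],[0.11,-0.16,0.15,0.01,0.93,-0,0],[0.1,-0.15,0.16,0,0.94,-0.01,0],[0.09,-0.16,0.17,0.01,0.93,-0,0],[0.07,-0.15,0.17,0,0.94,-0.01,0]]
14 rows, end [497.1 426.2 214.3] [180.  -60.   55.5]
[[-0.75,-0,0,0,-0,0,0],[-0.75,-0,0,0,-0,0,0]]
2 rows, end [484.4 407.7 175.3] [180.  -60.   55.5]
```

{"name": "apply_moves", "arguments": {"deltas": [[0.18,-0.16,0.04,0,0.93,0,0],[0.18,-0.16,0.05,0,0.93,0,0],[0.18,-0.15,0.06,0,0.93,0,0],[0.17,-0.16,0.08,0,0.93,0,0],[0.16,-0.15,0.09,0,0.93,0,0],[0.16,-0.16,0.1,0,0.94,0,0],[0.15,-0.15,0.11,0,0.93,0,0],[0.14,-0.16,0.12,0,0.94,0,0]]}}

```text
time: 9.05
tool_pos: [500.1, 382.4, 220.0]
tcp_rot: [179.9, -34.4, 55.8]
ft_force: [0.7, -0.3, -0.2]
finger_gap: 13.7
grip_force: 68.7
```

{"name": "apply_moves", "arguments": {"deltas": [[0.13,-0.15,0.13,0.01,0.93,0,0],[0.12,-0.15,0.14,0,0.94,0,0],[0.11,-0.16,0.15,0.01,0.93,0,0],[0.1,-0.15,0.16,0,0.94,-0.01,0],[0.09,-0.16,0.17,0.01,0.93,0,0],[0.07,-0.15,0.17,0,0.94,-0.01,0],[0,0,0,0,0,0,0]]}}

```text
time: 9.93
tool_pos: [494.7, 424.8, 211.1]
tcp_rot: [-179.8, -59.8, 55.7]
ft_force: [-0.5, 0.4, -1.8]
finger_gap: 13.5
grip_force: 68.8
```

Run:
```python
from h import *
st=sense(); print(st['tool_pos'],st['tcp_rot'],st['joint_pos'].round(0))
t=snapshot('top')[:,:,::-1]; s=snapshot('scene')[:,:,::-1]; w=snapshot('wrist')[:,:,::-1]
cv2.imwrite('pics/p1.png',np.hstack([cv2.resize(t[120:260,60:200],(400,400)),cv2.resize(s[140:280,360:500],(400,400))]))
cv2.imwrite('pics/w3.png',w)
```

```text
[494.72436803 424.76430797 211.09323173] [-179.831064    -59.79424667   55.71895542] [ 20. -18. 132.  71.  32.   2.]
```

View pics/p1.png

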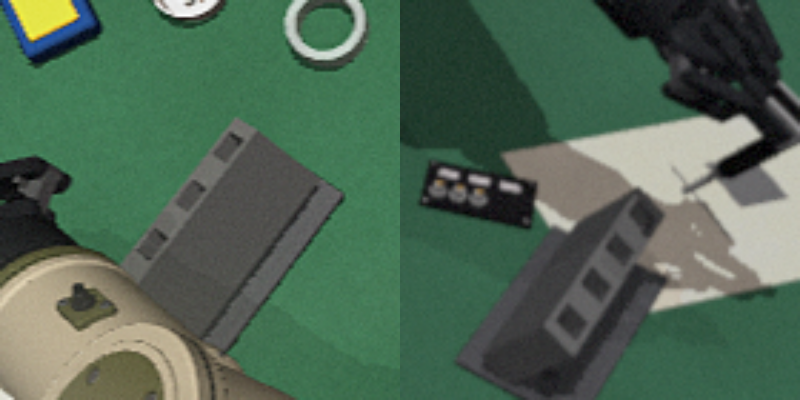

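Run:
```python
from h import *
S=Cam('scene'); st=sense(); r=rot(st['tcp_rot']); g=st['tool_pos']
ax=lambda x:g+r.apply([-(x+38),0,10.6])
print('pred tip',S.proj(ax(65)),'shank base',S.proj(ax(25)),'butt',S.proj(ax(-65)), 'tip xyz',ax(65), 'above mouth',(ax(65)-C-69*EY)@np.c_[EX,EY,U])
```

```text
pred tip [[458.58702054 206.17602954]] shank base [[472.810828   198.47862505]] butt [[508.97453201 178.9081508 ]] tip xyz [472.50783161 389.96924664 119.34156203] above mouth [21.97576893 -0.39475271 45.92470186]
```

The scene crop shows the tip at px (460.5,205.8), against a predicted (458.6,206.2), so the driver sits in the hand as calculated. I'll insert it.

Run:
```python
from h import *
e=plan(well(69,95),PL,0,n=4); plan(well(69,33),PL,0,start=e,n=4)
```

```text
[[-0.45,-0,0.01,-0.02,0.01,0.01,0],[-0.45,-0,0.01,-0.01,0,0.01,0],[-0.45,-0,0.01,-0.02,0.01,0.02,0],[-0.45,-0.01,0,-0.01,0,0.01,0]]
4 rows, end [481.3 403.6 166.6] [-180.   -60.    55.5]
[[-0.52,0,0,-0,0,0,0],[-0.51,0,0,-0,0,0,0],[-0.52,0,0,-0,0,0,0],[-0.51,0,0,-0,0,0,0]]
4 rows, end [463.8 378.2 113.1] [-180.   -60.    55.5]
```

{"name": "apply_moves", "arguments": {"deltas": [[-0.45,0,0.01,-0.02,0.01,0.01,0],[-0.45,0,0.01,-0.01,0,0.01,0],[-0.45,0,0.01,-0.02,0.01,0.02,0],[-0.45,-0.01,0,-0.01,0,0.01,0],[0,0,0,0,0,0,0]]}}

```text
time: 10.7
tool_pos: [480.7, 403.5, 165.3]
tcp_rot: [-179.8, -59.9, 55.3]
ft_force: [-0.2, -0.6, -0.2]
finger_gap: 13.5
grip_force: 68.8
```

{"name": "apply_moves", "arguments": {"deltas": [[-0.52,0,0,0,0,0,0],[-0.51,0,0,0,0,0,0],[-0.52,0,0,0,0,0,0],[-0.4,0,0,0,0,0,0],[0,0,0,0,0,0,0]]}}

```text
time: 11.32
tool_pos: [464.5, 379.6, 115.0]
tcp_rot: [-179.8, -60.0, 55.3]
ft_force: [-0.2, -0.3, -0.0]
finger_gap: 13.5
grip_force: 68.7
```

{"name": "apply_moves", "arguments": {"deltas": [[0,0,0,0,0,0,0.3],[0,0,0,0,0,0,0.3],[0,0,0,0,0,0,0.3],[0,0,-0.6,0,0,0,0.3],[0,0,-0.9,0,0,0,0.3],[0,0,-0.9,0,0,0,0.3],[0,0,-0.6,0,0,0,0.3]]}}

```text
time: 12.2
tool_pos: [461.4, 327.1, 162.3]
tcp_rot: [-178.5, -59.0, 55.4]
ft_force: [0.5, 0.5, -0.3]
finger_gap: 25.5
grip_force: 0.0
```

Run:
```python
from h import *
S=Cam('scene');T=Cam('top'); t=snapshot('top')[:,:,::-1]; s=snapshot('scene')[:,:,::-1]
b=C+69*EY+U*63; print('butt if home: scene',S.proj(b),'top',T.proj(b))
cv2.imwrite('pics/p2.png',np.hstack([cv2.resize(t[150:250,70:170],(400,400)),cv2.resize(s[160:260,390:490],(400,400))]))
st=sense(); print(st['joint_pos'].round(0))
for o in drivers('top',roi=(225,350,195,280))[0]: print(o)
```

```text
butt if home: scene [[464.93474409 203.24182395]] top [[ 75.57623319 210.57554571]]
[  4. -26. 143.  72.  46.  -8.]
(array([332, 253]), array([[ 447.9, -140.3],
       [ 359.7, -119. ]]), np.float64(90.8), np.float64(17.4))
(array([302, 232]), array([[495.1, -79. ],
       [409.9, -48.5]]), np.float64(90.5), np.float64(15.5))
(array([258, 222]), array([[519.5,  47.8],
       [431.7,  28.6]]), np.float64(89.9), np.float64(15.2))
```

View pics/p2.png

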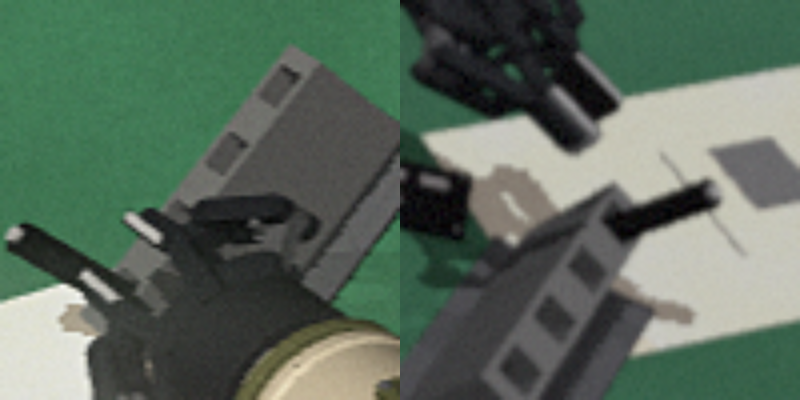

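Run:
```python
from h import *
S=Cam('scene');T=Cam('top')
b=tri(S,(467.5,208.5),T,(73.7,209.2)); m=C+69*EY; print(b,'expected',m+U*65,'dist from mouth',np.linalg.norm(b-m), [float((b-m)@v) for v in(EX,EY,U,D)])
T2=T.onz((73.7,209.2),130);print(T2)
P=[700,0,0]
# next driver: px(258,222)
a=np.array([519.5,47.8]);c=np.array([431.7,28.6]); mid=(a+c)/2; d=(a-c)/np.linalg.norm(a-c); y=np.degrees(np.arctan2(d[1],d[0])); g=mid+18*d; print(g,y)
e=plan([g[0]-50,g[1]+120,190],[180,-20,40],.5); e=plan([*g,110],[180,0,y],.5,start=e)
```

```text
[482.43236424 406.70316268 122.98048356] expected [478.14349569 398.86613148 135.291651  ] dist from mouth 60.39919520613537 [41.3879445494294, 0.9043744577180592, 58.78218814383762, 13.852769452511708]
[[481.13365734 404.00233695 130.        ]]
[493.18446159  42.04534923] 12.335194902006561
[[-0.19,0.28,-0.53,-0.28,-0.94,0.31,0.5],[-0.22,0.29,-0.5,-0.28,-0.94,0.31,0.5],[-0.25,0.31,-0.48,-0.28,-0.94,0.31,0.5],[-0.28,0.33,-0.45,-0.27,-0.94,0.3,0.5],[-0.3,0.34,-0.42,-0.28,-0.94,0.31,0.5],[-0.33,0.36,-0.39,-0.27,-0.94,0.3,0.5],[-0.35,0.38,-0.36,-0.28,-0.94,0.31,0.5],[-0.36,0.4,-0.32,-0.27,-0.93,0.3,0.5]]
[[-0.38,0.41,-0.29,-0.28,-0.94,0.31,0.5]]
9 rows, end [443.2 161.9 189.9] [180. -20.  40.]
[[-0.3,0.59,0.29,-0.15,-0.61,0.85,0.5],[-0.25,0.61,0.32,-0.15,-0.61,0.85,0.5],[-0.19,0.62,0.33,-0.15,-0.61,0.85,0.5],[-0.13,0.62,0.35,-0.15,-0.61,0.85,0.5],[-0.07,0.62,0.36,-0.15,-0.61,0.86,0.5],[-0.01,0.63,0.37,-0.15,-0.61,0.85,0.5],[0.04,0.62,0.38,-0.15,-0.62,0.86,0.5]]
7 rows, end [493.1  41.9 110. ] [-180.     0.    12.3]
```

Driver 1 is home: its butt is about 60 mm above the mouth, leaning in the well's free play. Next is the driver at px (258,222).

{"name": "apply_moves", "arguments": {"deltas": [[-0.19,0.28,-0.53,-0.28,-0.94,0.31,0.5],[-0.22,0.29,-0.5,-0.28,-0.94,0.31,0.5],[-0.25,0.31,-0.48,-0.28,-0.94,0.31,0.5],[-0.28,0.33,-0.45,-0.27,-0.94,0.3,0.5],[-0.3,0.34,-0.42,-0.28,-0.94,0.31,0.5],[-0.33,0.36,-0.39,-0.27,-0.94,0.3,0.5],[-0.35,0.38,-0.36,-0.28,-0.94,0.31,0.5],[-0.36,0.4,-0.32,-0.27,-0.93,0.3,0.5]]}}

```text
time: 13.35
tool_pos: [444.2, 181.2, 185.1]
tcp_rot: [-179.2, -24.1, 41.5]
ft_force: [0.1, 0.3, -0.2]
finger_gap: 42.5
grip_force: 0.0
```

{"name": "apply_moves", "arguments": {"deltas": [[-0.38,0.41,-0.29,-0.28,-0.94,0.31,0.5],[-0.3,0.59,0.29,-0.15,-0.61,0.85,0.5],[-0.25,0.61,0.32,-0.15,-0.61,0.85,0.5],[-0.19,0.62,0.33,-0.15,-0.61,0.85,0.5],[-0.13,0.62,0.35,-0.15,-0.61,0.85,0.5],[-0.07,0.62,0.36,-0.15,-0.61,0.86,0.5],[-0.01,0.63,0.37,-0.15,-0.61,0.85,0.5],[0.04,0.62,0.38,-0.15,-0.62,0.86,0.5]]}}

```text
time: 14.35
tool_pos: [492.2, 43.0, 107.4]
tcp_rot: [-179.9, 0.3, 12.4]
ft_force: [0.1, 0.1, 0.5]
finger_gap: 42.8
grip_force: 0.0
```

Run:
```python
from h import *
st=sense(); print(st['tool_pos'],st['tcp_rot'],st['joint_pos'].round(0))
for o in drivers('wrist',roi=(120,440,60,420),draw='pics/w4.png')[0]: print(o)
g=np.array([493.2,42]); e=plan([*g,110],[180,0,12.3],.5); plan([*g,16.5],[180,0,12.3],.5,start=e,n=4)
```

```text
[492.24845797  43.04039463 107.36904901] [-179.91169999    0.28411406   12.39645636] [ -1.  -2. 110.   0.  72.  77.]
(array([288, 240]), array([[515.9,  46.2],
       [423.9,  25.6]]), np.float64(94.2), np.float64(17.6))
(array([340,  72]), array([[609.4,  -6.1],
       [593.9,  64.4]]), np.float64(72.1), np.float64(16.5))
[[0.03,-0.01,-0.14,-0,0.11,-0.03,0.5]]
1 rows, end [493.1  41.9 110. ] [-180.    -0.    12.3]
[[0,-0,0.78,-0,-0,-0,0.5],[0,-0,0.78,-0,-0,-0,0.5],[0,-0,0.78,-0,-0,-0,0.5],[0,-0,0.78,-0,-0,-0,0.5]]
4 rows, end [493.1  41.9  16.4] [-180.    -0.    12.3]
```

{"name": "apply_moves", "arguments": {"deltas": [[0,0.05,0,0,0.06,0,0.5],[0,0,0.75,0,0,0,0.5],[0,0,0.75,0,0,0,0.5],[0,0,0.75,0,0,0,0.5],[0,0,0.72,0,0,0,0.5],[0,0,0,0,0,0,0.5],[0,0,0,0,0,0,0],[0,0,0,0,0,0,0]]}}

```text
time: 15.4
tool_pos: [494.1, 41.1, 21.5]
tcp_rot: [-180.0, -0.3, 12.4]
ft_force: [-0.4, -0.8, 2.7]
finger_gap: 13.3
grip_force: 68.4
```

{"name": "apply_moves", "arguments": {"deltas": [[0,0,0,0,0,0,0],[0,0,0,0,0,0,0],[0,0,0,0,0,0,0]]}}

```text
time: 15.78
tool_pos: [494.1, 41.1, 21.5]
tcp_rot: [-180.0, -0.3, 12.4]
ft_force: [-2.9, 0.5, 7.9]
finger_gap: 13.1
grip_force: 68.6
```

Run:
```python
from h import *
st=sense(); p=st['tool_pos'];print(p,st['tcp_rot'],st['finger_gap'])
e=plan([p[0],p[1],110],[180,0,12.3],0,n=4); print(well(23,150)); e=plan(well(23,185),PL,0,start=e); plan(well(23,110),PL,0,start=e,n=3)
```

```text
[494.08704795  41.12743896  21.50502054] [-179.98618164   -0.26803295   12.41181842] 13.093425806065051
[[0,-0,-0.74,-0,-0.01,0.01,0],[0,-0,-0.74,-0,-0.02,0,0],[0,-0,-0.73,-0,-0.01,0.01,0],[0.01,-0,-0.74,-0,-0.02,0,0]]
4 rows, end [494.1  41.1 110. ] [-180.     0.    12.3]
[534.92603024 400.27143695 214.20381   ]
[[0.29,-0.79,-0.3,0.33,0.83,-0.57,0],[0.34,-0.78,-0.26,0.33,0.83,-0.57,0],[0.39,-0.77,-0.21,0.33,0.83,-0.57,0],[0.44,-0.76,-0.16,0.33,0.83,-0.57,0],[0.48,-0.74,-0.11,0.33,0.83,-0.57,0],[0.52,-0.72,-0.06,0.33,0.83,-0.57,0],[0.56,-0.69,-0.01,0.33,0.83,-0.57,0],[0.59,-0.67,0.05,0.33,0.83,-0.57,0]]
[[0.61,-0.64,0.1,0.33,0.83,-0.57,0],[0.63,-0.6,0.16,0.32,0.83,-0.57,0],[0.64,-0.57,0.22,0.33,0.83,-0.57,0],[0.65,-0.53,0.28,0.32,0.83,-0.57,0],[0.66,-0.5,0.34,0.33,0.83,-0.57,0],[0.65,-0.46,0.39,0.32,0.82,-0.56,0],[0.65,-0.42,0.44,0.33,0.83,-0.57,0]]
15 rows, end [544.7 414.7 244.5] [180.  -60.   55.5]
[[-0.83,0,0,-0,-0,0,0],[-0.83,0,0,-0,-0,0,0],[-0.84,0,0,-0,-0,0,0]]
3 rows, end [523.5 383.7 179.6] [180.  -60.   55.5]
```

The grip is about 4 mm too high on the handle, so I'll open, lower and regrip.

{"name": "apply_moves", "arguments": {"deltas": [[0,0,0,0,0,0,0.4],[0,0,0,0,0,0,0.4],[0,0,0.16,0,0,0,0.4],[0,0,0,0,0,0,0.4],[0,0,0,0,0,0,0],[0,0,0,0,0,0,0],[0,0,0,0,0,0,0],[0,0,0,0,0,0,0]]}}

```text
time: 16.77
tool_pos: [493.0, 40.9, 15.1]
tcp_rot: [-180.0, -0.1, 12.4]
ft_force: [0.8, 0.1, 0.4]
finger_gap: 14.1
grip_force: 68.3
```

Run:
```python
from h import *
st=sense(); p=st['tool_pos'];print(p,st['tcp_rot'],st['finger_gap'],st['ft_force'])
```

```text
[493.03753117  40.88976417  15.08039088] [-1.79980742e+02 -1.42573599e-01  1.23960706e+01] 14.09190684738298 [0.7886874  0.05332299 0.441614  ]
```

{"name": "apply_moves", "arguments": {"deltas": [[0,0,-0.6,0,0,0,0],[0,0,-0.9,0,0,0,0],[0,0,-0.9,0,0,0,0],[0,0,-0.77,0,0,0,0]]}}

```text
time: 17.27
tool_pos: [493.2, 40.8, 112.6]
tcp_rot: [180.0, -0.2, 12.4]
ft_force: [0.2, 0.7, -0.9]
finger_gap: 14.1
grip_force: 68.4
```

{"name": "apply_moves", "arguments": {"deltas": [[0.29,-0.79,-0.3,0.33,0.83,-0.57,0],[0.34,-0.78,-0.26,0.33,0.83,-0.57,0],[0.39,-0.77,-0.21,0.33,0.83,-0.57,0],[0.44,-0.76,-0.16,0.33,0.83,-0.57,0],[0.48,-0.74,-0.11,0.33,0.83,-0.57,0],[0.52,-0.72,-0.06,0.33,0.83,-0.57,0],[0.56,-0.69,-0.01,0.33,0.83,-0.57,0],[0.59,-0.67,0.05,0.33,0.83,-0.57,0]]}}

```text
time: 18.27
tool_pos: [519.4, 241.4, 183.8]
tcp_rot: [-173.2, -32.2, 32.1]
ft_force: [-0.0, -0.4, -1.1]
finger_gap: 13.7
grip_force: 68.4
```

{"name": "apply_moves", "arguments": {"deltas": [[0.61,-0.64,0.1,0.33,0.83,-0.57,0],[0.63,-0.6,0.16,0.32,0.83,-0.57,0],[0.64,-0.57,0.22,0.33,0.83,-0.57,0],[0.65,-0.53,0.28,0.32,0.83,-0.57,0],[0.66,-0.5,0.34,0.33,0.83,-0.57,0],[0.65,-0.46,0.39,0.32,0.82,-0.56,0],[0.65,-0.42,0.44,0.33,0.83,-0.57,0],[0,0,0,0,0,0,0]]}}

```text
time: 19.27
tool_pos: [542.0, 415.1, 245.6]
tcp_rot: [179.9, -60.1, 55.8]
ft_force: [-0.4, -0.3, -0.4]
finger_gap: 13.4
grip_force: 68.4
```

Run:
```python
from h import *
st=sense(); p=st['tool_pos'];print(p,st['tcp_rot'],st['joint_pos'].round(0),st['finger_gap'])
S=Cam('scene'); r=rot(st['tcp_rot'])
for x in(65,25,-65): print(S.proj(p+r.apply([-(x+38),0,7.6])).round(1))
e=plan(well(23,105,7.6),PL,0,n=4); plan(well(23,36,7.6),PL,0,start=e,n=4)
s=snapshot('scene')[:,:,::-1]; cv2.imwrite('pics/p3.png',cv2.resize(s[100:260,360:520],(480,480)))
```

```text
[541.97501966 415.14919019 245.62884086] [179.85745872 -60.14848011  55.81886656] [ 17. -15. 126.  68.  36.   5.] 13.41671105977771
[[463.4 209.4]]
[[478.6 201.2]]
[[517.8 180.4]]
[[-0.67,0.02,0.04,-0.01,-0.01,0.01,0],[-0.67,0.02,0.04,-0.01,-0.01,0.01,0],[-0.67,0.02,0.04,-0,-0.01,0.01,0],[-0.67,0.02,0.03,-0.01,-0,0,0]]
4 rows, end [523.5 383.9 173.7] [180.  -60.   55.5]
[[-0.57,0,0,0,-0,0,0],[-0.58,0,0,0,-0,0,0],[-0.57,0,0,0,-0,0,0],[-0.58,0,0,0,-0,0,0]]
4 rows, end [504.  355.5 113.9] [180.  -60.   55.5]
```

View pics/p3.png

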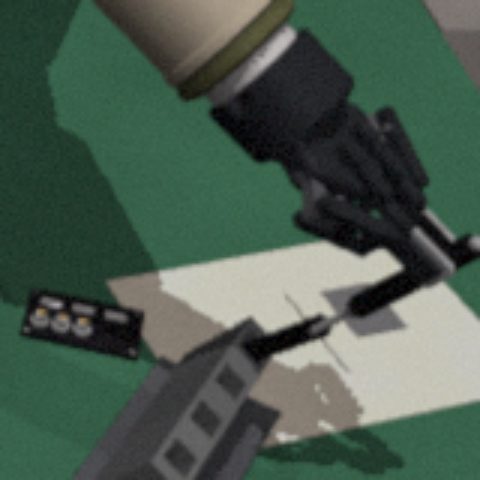

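The scene crop shows the held driver's shank base at px (477,203), against a predicted (478.6,201.2), which agrees. I'll insert it.

{"name": "apply_moves", "arguments": {"deltas": [[-0.67,0.02,0.04,0,0,0.01,0],[-0.67,0.02,0.04,0,0,0.01,0],[-0.67,0.02,0.04,0,0,0.01,0],[-0.67,0.02,0.03,0,0,0,0],[0,0,0,0,0,0,0]]}}

```text
time: 19.95
tool_pos: [523.1, 382.2, 171.5]
tcp_rot: [-179.7, -60.0, 55.2]
ft_force: [0.6, -0.2, 0.7]
finger_gap: 14.2
grip_force: 68.4
```

{"name": "apply_moves", "arguments": {"deltas": [[-0.57,0,0,0,0,0,0],[-0.57,0,0,0,0,0,0],[-0.57,0,0,0,0,0,0],[-0.55,0,0,0,0,0,0],[0,0,0,0,0,0,0]]}}

```text
time: 20.58
tool_pos: [504.9, 355.1, 114.3]
tcp_rot: [-179.8, -60.1, 55.4]
ft_force: [-0.4, 0.0, 0.7]
finger_gap: 14.1
grip_force: 68.4
```

{"name": "apply_moves", "arguments": {"deltas": [[0,0,0,0,0,0,0.3],[0,0,0,0,0,0,0.3],[0,0,0,0,0,0,0.3],[0.5,0,0,0,0,0,0.3],[0.7,0,0,0,0,0,0.3],[0.7,0,0,0,0,0,0.3],[0.7,0,0,0,0,0,0.3],[0.7,0,0,0,0,0,0.3]]}}

```text
time: 21.58
tool_pos: [533.0, 396.4, 201.0]
tcp_rot: [-180.0, -60.1, 55.5]
ft_force: [0.6, -0.2, -0.2]
finger_gap: 25.7
grip_force: 0.0
```

Run:
```python
from h import *
st=sense(); print(st['tool_pos'],st['joint_pos'].round(0))
for o in drivers('top',roi=(225,350,195,290))[0]: print(o)
s=snapshot('scene')[:,:,::-1];t=snapshot('top')[:,:,::-1]
cv2.imwrite('pics/p4.png',np.hstack([cv2.resize(t[150:250,70:170],(400,400)),cv2.resize(s[170:270,400:500],(400,400))]))
```

```text
[532.96556669 396.36230616 200.98813052] [ 14. -13. 129.  75.  36.  -5.]
(array([332, 253]), array([[ 447.9, -140.3],
       [ 359.7, -119. ]]), np.float64(90.8), np.float64(17.4))
(array([302, 232]), array([[495.1, -79. ],
       [409.9, -48.5]]), np.float64(90.5), np.float64(15.5))
```

View pics/p4.png

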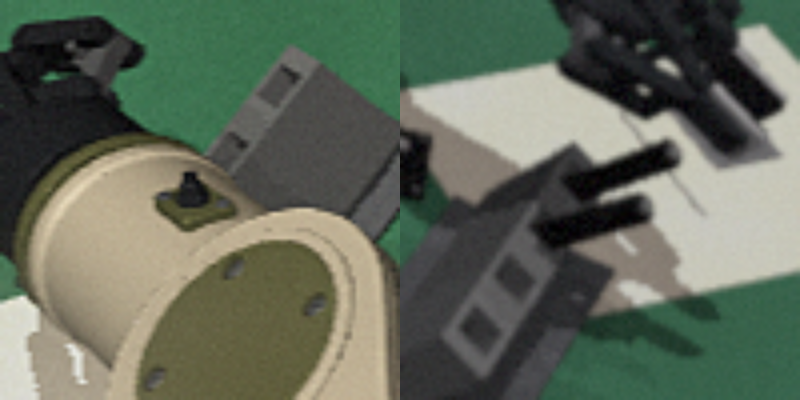

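Both drivers stand in their wells with equal lengths showing. Next is the driver at px (302,232).

Run:
```python
from h import *
y=-19.7; e=plan([510,240,225],[180,-28,20],.5); e=plan([469.4,-69.8,110],[180,0,y],.5,start=e)
```

```text
[[-0.24,0.33,-0.64,-0.78,-0.97,0.81,0.5],[-0.27,0.38,-0.6,-0.78,-0.97,0.81,0.5],[-0.28,0.44,-0.55,-0.78,-0.97,0.81,0.5],[-0.3,0.49,-0.5,-0.78,-0.97,0.81,0.5],[-0.3,0.54,-0.45,-0.78,-0.98,0.81,0.5],[-0.29,0.59,-0.39,-0.78,-0.97,0.8,0.5],[-0.29,0.63,-0.33,-0.78,-0.98,0.81,0.5]]
7 rows, end [510.  239.9 224.8] [-180.  -28.   20.]
[[-0.46,0.71,0.09,-0.16,-0.45,0.65,0.5],[-0.42,0.73,0.11,-0.16,-0.45,0.65,0.5],[-0.38,0.75,0.14,-0.16,-0.45,0.65,0.5],[-0.34,0.77,0.16,-0.16,-0.45,0.65,0.5],[-0.29,0.78,0.18,-0.16,-0.45,0.65,0.5],[-0.24,0.79,0.2,-0.16,-0.45,0.65,0.5],[-0.19,0.8,0.22,-0.16,-0.45,0.66,0.5],[-0.14,0.81,0.23,-0.17,-0.45,0.65,0.5]]
[[-0.09,0.81,0.25,-0.16,-0.45,0.66,0.5],[-0.04,0.81,0.26,-0.17,-0.45,0.65,0.5],[0.01,0.81,0.27,-0.16,-0.45,0.66,0.5],[0.07,0.81,0.28,-0.17,-0.45,0.65,0.5],[0.12,0.8,0.29,-0.16,-0.45,0.66,0.5]]
13 rows, end [469.5 -69.8 109.9] [-180.     0.   -19.7]
```

{"name": "apply_moves", "arguments": {"deltas": [[-0.24,0.33,-0.64,-0.78,-0.97,0.81,0.5],[-0.27,0.38,-0.6,-0.78,-0.97,0.81,0.5],[-0.28,0.44,-0.55,-0.78,-0.97,0.81,0.5],[-0.3,0.49,-0.5,-0.78,-0.97,0.81,0.5],[-0.3,0.54,-0.45,-0.78,-0.98,0.81,0.5],[-0.29,0.59,-0.39,-0.78,-0.97,0.8,0.5],[-0.29,0.63,-0.33,-0.78,-0.98,0.81,0.5]]}}

```text
time: 22.6
tool_pos: [511.8, 246.4, 217.5]
tcp_rot: [-179.4, -28.8, 21.5]
ft_force: [-0.1, 0.7, -0.6]
finger_gap: 42.9
grip_force: 0.0
```

{"name": "apply_moves", "arguments": {"deltas": [[-0.46,0.71,0.09,-0.16,-0.45,0.65,0.5],[-0.42,0.73,0.11,-0.16,-0.45,0.65,0.5],[-0.38,0.75,0.14,-0.16,-0.45,0.65,0.5],[-0.34,0.77,0.16,-0.16,-0.45,0.65,0.5],[-0.29,0.78,0.18,-0.16,-0.45,0.65,0.5],[-0.24,0.79,0.2,-0.16,-0.45,0.65,0.5],[-0.19,0.8,0.22,-0.16,-0.45,0.66,0.5],[-0.14,0.81,0.23,-0.17,-0.45,0.65,0.5]]}}

```text
time: 23.6
tool_pos: [494.4, 57.2, 142.8]
tcp_rot: [-176.5, -11.2, -3.1]
ft_force: [0.5, -0.2, -0.4]
finger_gap: 42.7
grip_force: 0.0
```

{"name": "apply_moves", "arguments": {"deltas": [[-0.09,0.81,0.25,-0.16,-0.45,0.66,0.5],[-0.04,0.81,0.26,-0.17,-0.45,0.65,0.5],[0.01,0.81,0.27,-0.16,-0.45,0.66,0.5],[0.07,0.81,0.28,-0.17,-0.45,0.65,0.5],[0.12,0.8,0.29,-0.16,-0.45,0.66,0.5],[0,0,0,0,0,0,0.5]]}}

```text
time: 24.35
tool_pos: [483.3, -62.0, 96.3]
tcp_rot: [-178.8, -0.2, -17.8]
ft_force: [-0.3, -0.5, 0.3]
finger_gap: 42.9
grip_force: 0.0
```

Run:
```python
from h import *
st=sense(); print(st['tool_pos'],st['tcp_rot'],st['joint_pos'].round(0))
for o in drivers('wrist',roi=(120,440,60,420),draw='pics/w5.png')[0]: print(o)
g=np.array([469.4,-69.8]); e=plan([*g,110],[180,0,-19.7],.5); plan([*g,15],[180,0,-19.7],.5,start=e,n=4)
```

```text
[483.31275862 -62.01246184  96.30607308] [-178.79505793   -0.24024003  -17.80826854] [-14.  -3. 112.   1.  71.  93.]
(array([304, 258]), array([[491.7, -80.1],
       [401.8, -48.4]]), np.float64(95.4), np.float64(18.6))
[[-0.36,0.41,-0.45,-0.27,-0.07,0.43,0.5]]
1 rows, end [469.5 -69.9 110.1] [-180.     0.   -19.7]
[[-0,-0,0.79,-0,0,-0,0.5],[-0,-0,0.79,-0,0,-0,0.5],[-0,-0,0.79,-0,0,-0,0.5],[-0,-0,0.8,-0,0,-0,0.5]]
4 rows, end [469.5 -69.9  15. ] [-180.     0.   -19.7]
```

{"name": "apply_moves", "arguments": {"deltas": [[-0.2,0.2,-0.2,-0.14,-0.03,0.22,0.5],[-0.2,0.21,-0.2,-0.13,-0.04,0.21,0.5],[0,0,0,0,0,0,0.5],[0,0,0,0,0,0,0.5]]}}

```text
time: 24.9
tool_pos: [469.8, -69.2, 110.6]
tcp_rot: [180.0, -0.2, -19.7]
ft_force: [1.3, -0.8, -0.2]
finger_gap: 42.7
grip_force: 0.0
```

Run:
```python
from h import *
st=sense(); print(st['tool_pos'],st['tcp_rot'])
plan([467.5,-70,15],[180,0,-19.6],.5,n=5)
```

```text
[469.77889083 -69.15007261 110.62390161] [179.98095757  -0.23245868 -19.65720274]
[[-0.01,0.01,0.64,0,-0.01,-0,0.5],[-0.02,0.01,0.64,0,-0.01,-0,0.5],[-0.01,0.01,0.64,0,-0.01,-0,0.5],[-0.02,0.01,0.63,0,-0.01,-0.01,0.5],[-0.01,0.01,0.64,0,-0.01,-0,0.5]]
5 rows, end [467.5 -70.   14.9] [180.   -0.  -19.6]
```

{"name": "apply_moves", "arguments": {"deltas": [[-0.01,0.01,0.64,0,0,0,0.5],[-0.02,0.01,0.64,0,0,0,0.5],[-0.01,0.01,0.64,0,0,0,0.5],[-0.02,0.01,0.63,0,0,0,0.5],[-0.01,0.01,0.62,0,0,0,0.5],[0,0,0,0,0,0,0.5],[0,0,0,0,0,0,0],[0,0,0,0,0,0,0]]}}

```text
time: 25.9
tool_pos: [468.1, -70.4, 16.2]
tcp_rot: [180.0, -0.2, -19.7]
ft_force: [-0.5, 0.1, -0.2]
finger_gap: 13.8
grip_force: 68.3
```

{"name": "apply_moves", "arguments": {"deltas": [[0,0,0,0,0,0,0],[0,0,0,0,0,0,0]]}}

```text
time: 26.15
tool_pos: [468.1, -70.4, 16.2]
tcp_rot: [180.0, -0.3, -19.7]
ft_force: [-1.9, 1.2, 6.9]
finger_gap: 14.2
grip_force: 68.8
```

Run:
```python
from h import *
st=sense(); p=st['tool_pos'];print(p,st['tcp_rot'],st['finger_gap'],st['ft_force'])
e=plan([p[0],p[1],120],[180,0,-19.7],0,n=4); e=plan([510,180,225],[180,-28,20],0,start=e,n=12); e=plan(well(-23,185,p[2]-7.5),PL,0,start=e,n=11)
```

```text
[468.08947332 -70.38473543  16.16313353] [179.97474098  -0.25803779 -19.6865051 ] 14.188065303579998 [-1.93689294  1.22391035  6.89134297]
[[0,0,-0.87,0,-0.01,0,0],[0,0,-0.86,0,-0.02,0,0],[0.01,0,-0.87,0,-0.01,0,0],[0,0,-0.86,0.01,-0.02,0,0]]
4 rows, end [468.1 -70.3 120. ] [-180.     0.   -19.7]
[[-0.12,-0.69,-0.29,0.18,0.49,-0.71,0],[-0.07,-0.7,-0.29,0.18,0.49,-0.71,0],[-0.02,-0.71,-0.28,0.17,0.49,-0.71,0],[0.03,-0.72,-0.27,0.18,0.49,-0.71,0],[0.08,-0.72,-0.25,0.17,0.49,-0.71,0],[0.13,-0.71,-0.24,0.18,0.49,-0.7,0],[0.18,-0.71,-0.22,0.18,0.49,-0.71,0],[0.22,-0.7,-0.21,0.17,0.49,-0.71,0]]
[[0.27,-0.69,-0.19,0.18,0.49,-0.7,0],[0.32,-0.67,-0.17,0.17,0.48,-0.7,0],[0.36,-0.66,-0.14,0.18,0.49,-0.71,0],[0.4,-0.63,-0.12,0.17,0.48,-0.7,0]]
12 rows, end [509.9 179.9 225. ] [-180.  -28.   20.]
[[0.4,-0.52,0.15,0.5,0.61,-0.51,0],[0.42,-0.5,0.19,0.5,0.61,-0.51,0],[0.43,-0.47,0.23,0.49,0.61,-0.51,0],[0.43,-0.45,0.27,0.5,0.62,-0.52,0],[0.44,-0.42,0.31,0.49,0.61,-0.51,0],[0.44,-0.38,0.35,0.5,0.62,-0.52,0],[0.43,-0.35,0.38,0.49,0.61,-0.51,0],[0.43,-0.32,0.42,0.5,0.62,-0.52,0]]
[[0.42,-0.28,0.45,0.49,0.61,-0.51,0],[0.4,-0.25,0.48,0.5,0.62,-0.52,0],[0.39,-0.22,0.51,0.49,0.61,-0.51,0]]
11 rows, end [583.7 390.1 243.6] [180.  -60.   55.5]
```

{"name": "apply_moves", "arguments": {"deltas": [[0,0,-0.87,0,0,0,0],[0,0,-0.86,0,0,0,0],[0,0,-0.87,0,0,0,0],[0,0,-0.86,0,0,0,0]]}}

```text
time: 26.65
tool_pos: [467.0, -70.1, 120.0]
tcp_rot: [180.0, -0.2, -19.7]
ft_force: [0.1, -0.7, -0.8]
finger_gap: 13.8
grip_force: 68.7
```

{"name": "apply_moves", "arguments": {"deltas": [[-0.12,-0.69,-0.29,0.18,0.49,-0.71,0],[-0.07,-0.7,-0.29,0.18,0.49,-0.71,0],[-0.02,-0.71,-0.28,0.17,0.49,-0.71,0],[0.03,-0.72,-0.27,0.18,0.49,-0.71,0],[0.08,-0.72,-0.25,0.17,0.49,-0.71,0],[0.13,-0.71,-0.24,0.18,0.49,-0.7,0],[0.18,-0.71,-0.22,0.18,0.49,-0.71,0],[0.22,-0.7,-0.21,0.17,0.49,-0.71,0]]}}

```text
time: 27.65
tool_pos: [495.0, 97.7, 189.2]
tcp_rot: [-177.8, -19.0, 6.3]
ft_force: [0.3, 0.1, -0.6]
finger_gap: 13.7
grip_force: 68.7
```

{"name": "apply_moves", "arguments": {"deltas": [[0.27,-0.69,-0.19,0.18,0.49,-0.7,0],[0.32,-0.67,-0.17,0.17,0.48,-0.7,0],[0.36,-0.66,-0.14,0.18,0.49,-0.71,0],[0.4,-0.63,-0.12,0.17,0.48,-0.7,0],[0.4,-0.52,0.15,0.5,0.61,-0.51,0],[0.42,-0.5,0.19,0.5,0.61,-0.51,0],[0.43,-0.47,0.23,0.49,0.61,-0.51,0],[0.43,-0.45,0.27,0.5,0.62,-0.52,0]]}}

```text
time: 28.65
tool_pos: [535.5, 257.9, 230.7]
tcp_rot: [-177.2, -39.7, 31.2]
ft_force: [-0.5, 0.2, -0.0]
finger_gap: 13.9
grip_force: 68.7
```

{"name": "apply_moves", "arguments": {"deltas": [[0.44,-0.42,0.31,0.49,0.61,-0.51,0],[0.44,-0.38,0.35,0.5,0.62,-0.52,0],[0.43,-0.35,0.38,0.49,0.61,-0.51,0],[0.43,-0.32,0.42,0.5,0.62,-0.52,0],[0.42,-0.28,0.45,0.49,0.61,-0.51,0],[0.4,-0.25,0.48,0.5,0.62,-0.52,0],[0.39,-0.22,0.51,0.49,0.61,-0.51,0],[0,0,0,0,0,0,0]]}}

```text
time: 29.65
tool_pos: [582.2, 390.9, 240.5]
tcp_rot: [179.7, -59.9, 55.7]
ft_force: [0.3, -0.4, -0.5]
finger_gap: 13.7
grip_force: 68.7
```

Run:
```python
from h import *
st=sense(); p=st['tool_pos'];print(p,st['tcp_rot'],st['joint_pos'].round(0),st['finger_gap'])
S=Cam('scene'); r=rot(st['tcp_rot'])
for x in(65,25,-65): print(S.proj(p+r.apply([-(x+38),0,8.7])).round(1))
e=plan(well(-23,105,8.7),PL,0,n=4); plan(well(-23,36,8.7),PL,0,start=e,n=4)
s=snapshot('scene')[:,:,::-1]; cv2.imwrite('pics/p5.png',cv2.resize(s[120:280,360:520],(480,480)))
```

```text
[582.15079882 390.87785818 240.51000793] [179.72800456 -59.89133596  55.72932804] [ 12.  -9. 121.  69.  39.   1.] 13.724326489425318
[[456.1 224.8]]
[[471.5 217.2]]
[[511.4 197.4]]
[[-0.64,0.01,-0.01,0,0.01,0.01,0],[-0.65,0.02,-0.01,0.01,0,0.01,0],[-0.64,0.01,-0.01,0,0.01,0,0],[-0.65,0.02,-0.01,0.01,0,0.01,0]]
4 rows, end [561.1 357.  174.1] [-179.9  -60.    55.5]
[[-0.57,-0,-0,-0,0,-0,0],[-0.58,-0,-0,-0,0,-0,0],[-0.57,-0,-0,-0,0,-0,0],[-0.58,-0,-0,-0,0,-0,0]]
4 rows, end [541.6 328.6 114.4] [-179.9  -60.    55.5]
```

View pics/p5.png

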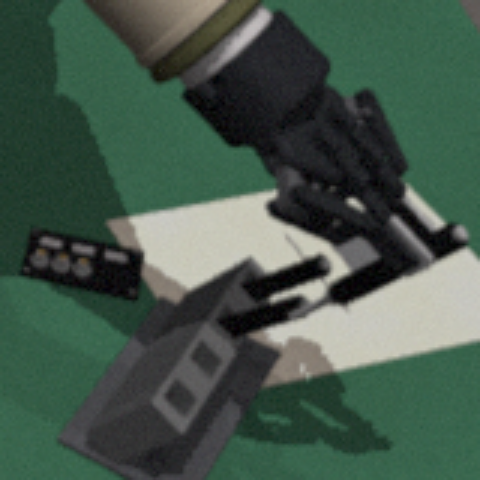

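The shank base shows at px (471,219), against a predicted (471.5,217). I'll insert.

{"name": "apply_moves", "arguments": {"deltas": [[-0.64,0.01,-0.01,0,0,0,0],[-0.65,0.02,-0.01,0,0,0,0],[-0.64,0.01,-0.01,0,0,0,0],[-0.65,0.02,-0.01,0,0,0,0],[0,0,0,0,0,0,0]]}}

```text
time: 30.32
tool_pos: [560.5, 356.0, 173.9]
tcp_rot: [179.8, -59.8, 55.6]
ft_force: [0.3, 0.1, -0.4]
finger_gap: 13.8
grip_force: 68.7
```

{"name": "apply_moves", "arguments": {"deltas": [[-0.57,0,0,0,0,0,0],[-0.57,0,0,0,0,0,0],[-0.57,0,0,0,0,0,0],[-0.57,0,0,0,0,0,0],[0,0,0,0,0,0,0]]}}

```text
time: 30.95
tool_pos: [542.0, 328.3, 115.9]
tcp_rot: [179.7, -59.9, 55.7]
ft_force: [0.4, -0.4, -0.4]
finger_gap: 13.6
grip_force: 68.7
```

{"name": "apply_moves", "arguments": {"deltas": [[0,0,0,0,0,0,0.3],[0,0,0,0,0,0,0.3],[0,0,0,0,0,0,0.3],[0.5,0,0,0,0,0,0.3],[0.7,0,0,0,0,0,0.3],[0.7,0,0,0,0,0,0.3],[0.7,0,0,0,0,0,0.3],[0.7,0,0,0,0,0,0.3]]}}

```text
time: 31.95
tool_pos: [570.3, 369.8, 202.9]
tcp_rot: [179.6, -60.0, 55.9]
ft_force: [0.5, -0.0, -0.1]
finger_gap: 25.4
grip_force: 0.0
```

Run:
```python
from h import *
st=sense(); print(st['tool_pos'],st['joint_pos'].round(0))
o=drivers('top',roi=(225,350,195,290))[0]; print(o)
P=o[-1][1]; P=P[np.argsort(P[:,0])]; d=P[0]-P[1]; d/=np.linalg.norm(d); y=np.degrees(np.arctan2(d[1],d[0])); g=P.mean(0)+18*d; print(g,y)
e=plan([560,280,250],[180,-25,65],.5); e=plan([470,60,190],[180,0,110],.5,start=e); e=plan([*g,110],[180,0,y],.5,start=e)
```

```text
[570.2839774  369.76410803 202.87251719] [ 10.  -8. 125.  74.  40.  -7.]
[(array([332, 253]), array([[ 447.9, -140.3],
       [ 359.7, -119. ]]), np.float64(90.8), np.float64(17.4))]
[ 386.30298844 -125.42453122] 166.423215644842
[[-0.01,0.17,-0.38,0.19,-0.96,-0.19,0.5],[-0.05,0.17,-0.38,0.18,-0.96,-0.19,0.5],[-0.08,0.16,-0.38,0.19,-0.96,-0.19,0.5],[-0.11,0.15,-0.38,0.18,-0.96,-0.19,0.5],[-0.14,0.15,-0.37,0.19,-0.95,-0.19,0.5],[-0.17,0.14,-0.36,0.18,-0.96,-0.18,0.5],[-0.2,0.13,-0.35,0.19,-0.95,-0.19,0.5],[-0.22,0.13,-0.34,0.18,-0.96,-0.18,0.5]]
8 rows, end [560.1 280.1 250. ] [180. -25.  65.]
[[-0.8,0.04,-0.15,0.21,-0.52,-0.97,0.5],[-0.81,-0.03,-0.12,0.21,-0.52,-0.97,0.5],[-0.81,-0.09,-0.09,0.22,-0.52,-0.97,0.5],[-0.8,-0.16,-0.05,0.21,-0.51,-0.96,0.5],[-0.79,-0.22,-0.01,0.22,-0.52,-0.97,0.5],[-0.77,-0.28,0.02,0.21,-0.51,-0.96,0.5],[-0.74,-0.33,0.06,0.22,-0.52,-0.97,0.5],[-0.71,-0.39,0.1,0.21,-0.51,-0.96,0.5]]
[[-0.68,-0.44,0.13,0.21,-0.52,-0.97,0.5],[-0.63,-0.48,0.16,0.22,-0.51,-0.96,0.5]]
10 rows, end [470.1  60.2 190.1] [-180.   -0.  110.]
[[-0.37,-0.36,0.21,0,-0,-0.95,0.5],[-0.35,-0.39,0.2,0,-0,-0.95,0.5],[-0.31,-0.42,0.21,0,-0,-0.95,0.5],[-0.28,-0.44,0.2,0,-0,-0.95,0.5],[-0.25,-0.46,0.21,0,-0,-0.95,0.5],[-0.21,-0.48,0.2,0,-0,-0.95,0.5],[-0.18,-0.49,0.21,0,-0,-0.94,0.5],[-0.14,-0.5,0.2,0,-0,-0.95,0.5]]
[[-0.1,-0.51,0.21,0,-0,-0.94,0.5],[-0.06,-0.52,0.2,0,-0,-0.95,0.5],[-0.02,-0.52,0.21,0,-0,-0.94,0.5],[0.02,-0.53,0.2,0,-0,-0.95,0.5],[0.06,-0.52,0.21,0,-0,-0.94,0.5]]
13 rows, end [ 386.4 -125.5  110. ] [180.   -0.  166.4]
```

{"name": "apply_moves", "arguments": {"deltas": [[-0.01,0.17,-0.38,0.19,-0.96,-0.19,0.5],[-0.05,0.17,-0.38,0.18,-0.96,-0.19,0.5],[-0.08,0.16,-0.38,0.19,-0.96,-0.19,0.5],[-0.11,0.15,-0.38,0.18,-0.96,-0.19,0.5],[-0.14,0.15,-0.37,0.19,-0.95,-0.19,0.5],[-0.17,0.14,-0.36,0.18,-0.96,-0.18,0.5],[-0.2,0.13,-0.35,0.19,-0.95,-0.19,0.5],[-0.22,0.13,-0.34,0.18,-0.96,-0.18,0.5]]}}

```text
time: 33.0
tool_pos: [558.1, 278.3, 245.4]
tcp_rot: [-179.8, -24.6, 64.9]
ft_force: [0.4, 0.4, 0.5]
finger_gap: 42.6
grip_force: 0.0
```

{"name": "apply_moves", "arguments": {"deltas": [[-0.8,0.04,-0.15,0.21,-0.52,-0.97,0.5],[-0.81,-0.03,-0.12,0.21,-0.52,-0.97,0.5],[-0.81,-0.09,-0.09,0.22,-0.52,-0.97,0.5],[-0.8,-0.16,-0.05,0.21,-0.51,-0.96,0.5],[-0.79,-0.22,-0.01,0.22,-0.52,-0.97,0.5],[-0.77,-0.28,0.02,0.21,-0.51,-0.96,0.5],[-0.74,-0.33,0.06,0.22,-0.52,-0.97,0.5],[-0.71,-0.39,0.1,0.21,-0.51,-0.96,0.5]]}}

```text
time: 34.0
tool_pos: [485.3, 102.2, 197.5]
tcp_rot: [178.7, -4.8, 101.3]
ft_force: [0.5, 0.9, 0.1]
finger_gap: 42.7
grip_force: 0.0
```

{"name": "apply_moves", "arguments": {"deltas": [[-0.68,-0.44,0.13,0.21,-0.52,-0.97,0.5],[-0.63,-0.48,0.16,0.22,-0.51,-0.96,0.5],[-0.37,-0.36,0.21,0,0,-0.95,0.5],[-0.35,-0.39,0.2,0,0,-0.95,0.5],[-0.31,-0.42,0.21,0,0,-0.95,0.5],[-0.28,-0.44,0.2,0,0,-0.95,0.5],[-0.25,-0.46,0.21,0,0,-0.95,0.5],[-0.21,-0.48,0.2,0,0,-0.95,0.5]]}}

```text
time: 35.0
tool_pos: [428.7, -27.1, 149.2]
tcp_rot: [-179.8, -0.2, 136.3]
ft_force: [0.3, -0.7, -0.2]
finger_gap: 43.2
grip_force: 0.0
```

{"name": "apply_moves", "arguments": {"deltas": [[-0.18,-0.49,0.21,0,0,-0.94,0.5],[-0.14,-0.5,0.2,0,0,-0.95,0.5],[-0.1,-0.51,0.21,0,0,-0.94,0.5],[-0.06,-0.52,0.2,0,0,-0.95,0.5],[-0.02,-0.52,0.21,0,0,-0.94,0.5],[0.02,-0.53,0.2,0,0,-0.95,0.5],[0.06,-0.52,0.21,0,0,-0.94,0.5],[0,0,0,0,0,0,0.5]]}}

```text
time: 36.0
tool_pos: [383.3, -127.2, 106.2]
tcp_rot: [-179.9, -0.3, 166.3]
ft_force: [0.0, 0.4, -0.1]
finger_gap: 42.6
grip_force: 0.0
```

Run:
```python
from h import *
st=sense(); print(st['tool_pos'],st['tcp_rot'],st['joint_pos'].round(0))
for o in drivers('wrist',roi=(120,440,60,420),draw='pics/w6.png')[0]: print(o)
g=np.array([386.3,-125.4]); e=plan([*g,15],[180,0,166.4],.5,n=5)
```

```text
[ 383.25081597 -127.17935112  106.19724959] [-179.89085402   -0.29221297  166.3034775 ] [ -25.  -18.  124.   -0.   74. -102.]
(array([283, 240]), array([[ 355.9, -121.3],
       [ 448.2, -143. ]]), np.float64(94.8), np.float64(19.2))
[[-0.02,0.01,0.61,-0,-0.01,-0.01,0.5],[-0.02,0.02,0.61,-0.01,-0.01,-0.01,0.5],[-0.01,0.01,0.61,-0,-0.01,-0,0.5],[-0.01,0.02,0.61,-0.01,-0.01,-0.01,0.5],[-0.02,0.01,0.61,-0,-0.01,-0,0.5]]
5 rows, end [ 386.3 -125.5   15.1] [-180.    -0.   166.4]
```

{"name": "apply_moves", "arguments": {"deltas": [[0,0,0.62,0,0,0,0.5],[0,0,0.62,0,0,0,0.5],[0,0,0.62,0,0,0,0.5],[0,0,0.62,0,0,0,0.5],[0,0,0.6,0,0,0,0.5],[0,0,0,0,0,0,0.5],[0,0,0,0,0,0,0.5]]}}

```text
time: 36.92
tool_pos: [384.2, -127.0, 15.2]
tcp_rot: [-179.9, -0.2, 166.4]
ft_force: [-0.0, -1.1, 0.2]
finger_gap: 42.7
grip_force: 0.0
```

{"name": "apply_moves", "arguments": {"deltas": [[0,0,0,0,0,0,0],[0,0,0,0,0,0,0],[0,0,0,0,0,0,0],[0,0,0,0,0,0,0],[0,0,0,0,0,0,0]]}}

```text
time: 37.55
tool_pos: [384.5, -127.4, 15.6]
tcp_rot: [-179.8, -0.1, 166.4]
ft_force: [-1.9, 1.9, 6.7]
finger_gap: 13.9
grip_force: 68.3
```

Run:
```python
from h import *
st=sense(); p=st['tool_pos'];print(p,st['tcp_rot'],st['finger_gap'],st['ft_force'])
e=plan([p[0],p[1],150],[180,0,166.4],0,n=5); e=plan([450,60,200],[180,0,90],0,start=e,n=18); e=plan(well(-69,190,p[2]-7.5),PL,0,start=e,n=16)
```

```text
[ 384.46245188 -127.44985505   15.5962182 ] [-1.79843295e+02 -1.22584940e-01  1.66396751e+02] 13.861770604825374 [-1.87406177  1.91014851  6.6811215 ]
[[0,-0,-0.9,-0.01,-0.01,-0,0],[0,-0,-0.9,-0.01,-0,-0,0],[0,-0,-0.89,-0,-0.01,-0,0],[0,-0,-0.9,-0.01,-0,-0,0],[0.01,-0.01,-0.89,-0,-0.01,-0,0]]
5 rows, end [ 384.3 -127.5  150. ] [-180.     0.   166.4]
[[-0.04,0.37,-0.09,-0,0,0.93,0],[-0.01,0.37,-0.09,-0,0,0.93,0],[0.02,0.37,-0.09,-0,0,0.93,0],[0.05,0.36,-0.09,-0,0,0.93,0],[0.07,0.36,-0.09,-0,0,0.92,0],[0.1,0.35,-0.09,-0,0,0.93,0],[0.12,0.35,-0.09,-0,0,0.92,0],[0.15,0.34,-0.09,0,0,0.93,0]]
[[0.17,0.32,-0.09,0,0,0.92,0],[0.2,0.31,-0.1,0,0,0.93,0],[0.22,0.29,-0.09,0,0,0.92,0],[0.24,0.28,-0.1,0,0,0.93,0],[0.26,0.26,-0.09,0,0,0.92,0],[0.28,0.24,-0.1,0,0,0.93,0],[0.3,0.22,-0.09,0,0,0.92,0],[0.31,0.19,-0.1,0,0,0.93,0]]
[[0.33,0.17,-0.09,0,0,0.92,0],[0.34,0.15,-0.1,0,0,0.93,0]]
18 rows, end [450.1  60.1 200. ] [180.   0.  90.]
[[0.64,0.36,-0.1,-0.25,0.79,0.43,0],[0.65,0.34,-0.05,-0.25,0.79,0.43,0],[0.67,0.32,-0,-0.24,0.79,0.43,0],[0.68,0.29,0.05,-0.24,0.79,0.43,0],[0.68,0.27,0.09,-0.25,0.79,0.43,0],[0.68,0.24,0.14,-0.24,0.79,0.42,0],[0.68,0.22,0.19,-0.25,0.79,0.43,0],[0.68,0.19,0.24,-0.24,0.79,0.42,0]]
[[0.66,0.16,0.28,-0.24,0.8,0.43,0],[0.65,0.13,0.33,-0.25,0.79,0.42,0],[0.63,0.11,0.37,-0.24,0.8,0.43,0],[0.61,0.08,0.41,-0.25,0.79,0.42,0],[0.59,0.05,0.45,-0.24,0.8,0.43,0],[0.56,0.02,0.49,-0.25,0.79,0.42,0],[0.52,-0.01,0.52,-0.24,0.8,0.43,0],[0.49,-0.04,0.56,-0.25,0.79,0.42,0]]
16 rows, end [623.3 366.5 247.5] [180.  -60.   55.5]
```

{"name": "apply_moves", "arguments": {"deltas": [[0,0,-0.9,0,0,0,0],[0,0,-0.9,0,0,0,0],[0,0,-0.89,0,0,0,0],[0,0,-0.9,0,0,0,0],[0,0,-0.89,0,0,0,0]]}}

```text
time: 38.17
tool_pos: [384.3, -127.0, 150.2]
tcp_rot: [-179.8, -0.2, 166.4]
ft_force: [0.2, 1.0, -0.4]
finger_gap: 14.3
grip_force: 68.9
```

{"name": "apply_moves", "arguments": {"deltas": [[-0.04,0.37,-0.09,0,0,0.93,0],[-0.01,0.37,-0.09,0,0,0.93,0],[0.02,0.37,-0.09,0,0,0.93,0],[0.05,0.36,-0.09,0,0,0.93,0],[0.07,0.36,-0.09,0,0,0.92,0],[0.1,0.35,-0.09,0,0,0.93,0],[0.12,0.35,-0.09,0,0,0.92,0],[0.15,0.34,-0.09,0,0,0.93,0]]}}

```text
time: 39.17
tool_pos: [413.8, -43.1, 170.6]
tcp_rot: [-179.8, -0.1, 132.2]
ft_force: [0.9, -0.4, -0.6]
finger_gap: 13.8
grip_force: 68.9
```

{"name": "apply_moves", "arguments": {"deltas": [[0.17,0.32,-0.09,0,0,0.92,0],[0.2,0.31,-0.1,0,0,0.93,0],[0.22,0.29,-0.09,0,0,0.92,0],[0.24,0.28,-0.1,0,0,0.93,0],[0.26,0.26,-0.09,0,0,0.92,0],[0.28,0.24,-0.1,0,0,0.93,0],[0.3,0.22,-0.09,0,0,0.92,0],[0.31,0.19,-0.1,0,0,0.93,0]]}}

```text
time: 40.17
tool_pos: [442.9, 40.1, 193.2]
tcp_rot: [-179.8, 0.1, 98.3]
ft_force: [0.2, 0.3, -0.2]
finger_gap: 13.9
grip_force: 68.9
```

{"name": "apply_moves", "arguments": {"deltas": [[0.33,0.17,-0.09,0,0,0.92,0],[0.34,0.15,-0.1,0,0,0.93,0],[0.64,0.36,-0.1,-0.25,0.79,0.43,0],[0.65,0.34,-0.05,-0.25,0.79,0.43,0],[0.67,0.32,0,-0.24,0.79,0.43,0],[0.68,0.29,0.05,-0.24,0.79,0.43,0],[0.68,0.27,0.09,-0.25,0.79,0.43,0],[0.68,0.24,0.14,-0.24,0.79,0.42,0]]}}

```text
time: 41.18
tool_pos: [515.4, 176.0, 216.3]
tcp_rot: [175.5, -22.2, 78.8]
ft_force: [-0.4, 0.6, -0.9]
finger_gap: 14.1
grip_force: 68.9
```

{"name": "apply_moves", "arguments": {"deltas": [[0.68,0.22,0.19,-0.25,0.79,0.43,0],[0.68,0.19,0.24,-0.24,0.79,0.42,0],[0.66,0.16,0.28,-0.24,0.8,0.43,0],[0.65,0.13,0.33,-0.25,0.79,0.42,0],[0.63,0.11,0.37,-0.24,0.8,0.43,0],[0.61,0.08,0.41,-0.25,0.79,0.42,0],[0.59,0.05,0.45,-0.24,0.8,0.43,0],[0.56,0.02,0.49,-0.25,0.79,0.42,0]]}}

```text
time: 42.18
tool_pos: [602.4, 329.3, 239.5]
tcp_rot: [177.0, -52.5, 61.8]
ft_force: [-0.3, 0.8, -0.6]
finger_gap: 14.0
grip_force: 68.9
```

{"name": "apply_moves", "arguments": {"deltas": [[0.52,0,0.52,-0.24,0.8,0.43,0],[0.49,-0.04,0.56,-0.25,0.79,0.42,0],[0,0,0,0,0,0,0]]}}

```text
time: 42.55
tool_pos: [622.9, 367.8, 243.5]
tcp_rot: [-179.5, -59.7, 55.2]
ft_force: [0.0, 0.2, -0.1]
finger_gap: 14.1
grip_force: 68.9
```

Run:
```python
from h import *
st=sense(); p=st['tool_pos'];print(p,st['tcp_rot'],st['joint_pos'].round(0),st['finger_gap'])
S=Cam('scene'); r=rot(st['tcp_rot'])
for x in(65,25,-65): print(S.proj(p+r.apply([-(x+38),0,8.1])).round(1))
e=plan(well(-69,105,8.1),PL,0,n=4); plan(well(-69,36,8.1),PL,0,start=e,n=4)
s=snapshot('scene')[:,:,::-1]; cv2.imwrite('pics/p6.png',cv2.resize(s[120:280,360:520],(480,480)))
```

```text
[622.85985362 367.7748355  243.49875751] [-179.5288023   -59.71205343   55.1803936 ] [  8.  -4. 116.  69.  43.  -1.] 14.063731499157562
[[449.7 238. ]]
[[465.5 230.7]]
[[506.5 211.8]]
[[-0.68,0.01,-0.02,-0.01,0.02,-0.01,0],[-0.68,0.01,-0.02,-0.01,0.01,-0.01,0],[-0.68,0.01,-0.02,-0.01,0.02,-0.01,0],[-0.69,0.01,-0.02,-0.01,0.01,-0.01,0]]
4 rows, end [599.3 331.5 173.9] [180.  -60.   55.5]
[[-0.57,0,-0,-0,0,0,0],[-0.58,0,-0,-0,0,0,0],[-0.57,0,-0,-0,0,0,0],[-0.58,0,-0,-0,0,0,0]]
4 rows, end [579.7 303.1 114.1] [180.  -60.   55.5]
```

View pics/p6.png

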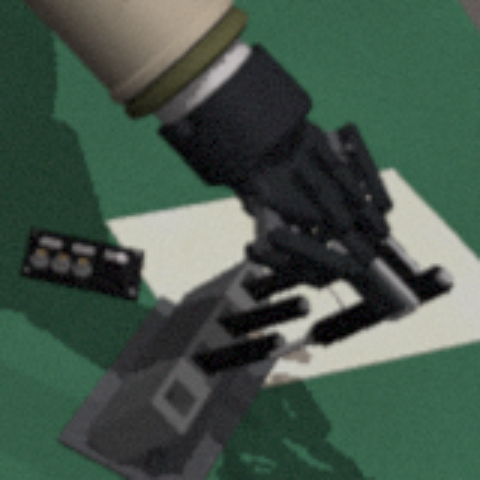

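The shank base shows at px (466,232), against a predicted (465.5,230.7). I'll insert the fourth.

{"name": "apply_moves", "arguments": {"deltas": [[-0.68,0.01,-0.02,0,0.01,0,0],[-0.68,0.01,-0.02,0,0.01,0,0],[-0.68,0.01,-0.02,0,0.01,0,0],[-0.69,0.01,-0.02,0,0.01,0,0],[0,0,0,0,0,0,0]]}}

```text
time: 43.22
tool_pos: [599.4, 329.9, 173.7]
tcp_rot: [-179.5, -59.8, 55.1]
ft_force: [-0.2, 0.2, -0.8]
finger_gap: 13.7
grip_force: 68.9
```

{"name": "apply_moves", "arguments": {"deltas": [[-0.57,0,0,0,0,0,0],[-0.57,0,0,0,0,0,0],[-0.57,0,0,0,0,0,0],[-0.57,0,0,0,0,0,0],[0,0,0,0,0,0,0]]}}

```text
time: 43.85
tool_pos: [580.7, 302.5, 115.8]
tcp_rot: [-179.6, -59.9, 55.2]
ft_force: [-0.4, 0.3, -0.8]
finger_gap: 13.9
grip_force: 68.9
```

{"name": "apply_moves", "arguments": {"deltas": [[0,0,0,0,0,0,0.3],[0,0,0,0,0,0,0.3],[0,0,0,0,0,0,0.3],[0.5,0,0,0,0,0,0.3],[0.7,0,0,0,0,0,0.3],[0.7,0,0,0,0,0,0.3],[0.7,0,0,0,0,0,0.3],[0.7,0,0,0,0,0,0.3]]}}

```text
time: 44.85
tool_pos: [609.1, 344.0, 202.5]
tcp_rot: [-179.7, -60.0, 55.3]
ft_force: [-0.5, -0.6, -0.0]
finger_gap: 26.0
grip_force: 0.0
```

Run:
```python
from h import *
st=sense(); print(st['tool_pos'],st['tcp_rot'],st['joint_pos'].round(0))
y=0
e=plan([600,200,250],[180,-20,25],.2); e=plan([620,-110,160],[180,0,-2],.2,start=e)
```

```text
[609.06533807 343.96138312 202.47965362] [-179.72197577  -59.9821128    55.28390418] [  5.  -3. 120.  74.  44.  -9.]
[[-0.08,0.27,-0.49,-0.49,-0.94,0.58,0.2],[-0.1,0.3,-0.47,-0.49,-0.95,0.58,0.2],[-0.12,0.32,-0.45,-0.49,-0.94,0.57,0.2],[-0.14,0.34,-0.42,-0.49,-0.95,0.58,0.2],[-0.15,0.37,-0.4,-0.49,-0.94,0.57,0.2],[-0.16,0.39,-0.37,-0.49,-0.95,0.58,0.2],[-0.17,0.41,-0.34,-0.48,-0.95,0.57,0.2],[-0.18,0.43,-0.32,-0.49,-0.94,0.58,0.2]]
[[-0.18,0.44,-0.29,-0.48,-0.94,0.57,0.2]]
9 rows, end [599.9 200.1 250.1] [-180.  -20.   25.]
[[-0.38,0.8,0.13,-0.09,-0.36,0.49,0.2],[-0.34,0.82,0.14,-0.09,-0.36,0.49,0.2],[-0.31,0.83,0.16,-0.09,-0.36,0.49,0.2],[-0.27,0.84,0.17,-0.08,-0.36,0.48,0.2],[-0.23,0.85,0.19,-0.09,-0.36,0.49,0.2],[-0.19,0.85,0.2,-0.08,-0.36,0.48,0.2],[-0.16,0.86,0.21,-0.08,-0.35,0.49,0.2],[-0.12,0.86,0.22,-0.09,-0.36,0.48,0.2]]
[[-0.08,0.87,0.23,-0.08,-0.35,0.49,0.2],[-0.03,0.87,0.23,-0.09,-0.36,0.48,0.2],[0,0.87,0.24,-0.08,-0.35,0.49,0.2],[0.05,0.86,0.25,-0.09,-0.36,0.48,0.2]]
12 rows, end [ 620.  -110.   159.9] [180.   0.  -2.]
```

{"name": "apply_moves", "arguments": {"deltas": [[-0.08,0.27,-0.49,-0.49,-0.94,0.58,0.2],[-0.1,0.3,-0.47,-0.49,-0.95,0.58,0.2],[-0.12,0.32,-0.45,-0.49,-0.94,0.57,0.2],[-0.14,0.34,-0.42,-0.49,-0.95,0.58,0.2],[-0.15,0.37,-0.4,-0.49,-0.94,0.57,0.2],[-0.16,0.39,-0.37,-0.49,-0.95,0.58,0.2],[-0.17,0.41,-0.34,-0.48,-0.95,0.57,0.2],[-0.18,0.43,-0.32,-0.49,-0.94,0.58,0]]}}

```text
time: 45.85
tool_pos: [600.9, 214.9, 244.6]
tcp_rot: [-178.9, -24.2, 27.7]
ft_force: [0.5, 0.7, 0.4]
finger_gap: 0.4
grip_force: 0.0
```

{"name": "apply_moves", "arguments": {"deltas": [[-0.18,0.44,-0.29,-0.48,-0.94,0.57,0],[-0.38,0.8,0.13,-0.09,-0.36,0.49,0],[-0.34,0.82,0.14,-0.09,-0.36,0.49,0],[-0.31,0.83,0.16,-0.09,-0.36,0.49,0],[-0.27,0.84,0.17,-0.08,-0.36,0.48,0],[-0.23,0.85,0.19,-0.09,-0.36,0.49,0],[-0.19,0.85,0.2,-0.08,-0.36,0.48,0],[-0.16,0.86,0.21,-0.08,-0.35,0.49,0]]}}

```text
time: 46.85
tool_pos: [611.6, 18.2, 196.7]
tcp_rot: [-178.8, -8.2, 8.9]
ft_force: [0.5, -0.4, 0.8]
finger_gap: -0.1
grip_force: 0.0
```

{"name": "apply_moves", "arguments": {"deltas": [[-0.12,0.86,0.22,-0.09,-0.36,0.48,0],[-0.08,0.87,0.23,-0.08,-0.35,0.49,0],[-0.03,0.87,0.23,-0.09,-0.36,0.48,0],[0,0.87,0.24,-0.08,-0.35,0.49,0],[0.05,0.86,0.25,-0.09,-0.36,0.48,0],[0,0,0,0,0,0,0]]}}

```text
time: 47.6
tool_pos: [619.5, -112.7, 157.7]
tcp_rot: [180.0, 0.2, -2.2]
ft_force: [-1.0, 0.7, 0.1]
finger_gap: 0.2
grip_force: 0.0
```

Run:
```python
from h import *
st=sense(); print(st['tool_pos'],st['tcp_rot'],st['joint_pos'].round(0)); np.save('w7.npy',np.r_[st['tool_pos'],st['tcp_rot']])
w=snapshot('wrist')[:,:,::-1]; cv2.imwrite('pics/w7.png',w)
t=snapshot('top')[:,:,::-1]; cv2.imwrite('pics/t7.png',t)
cv2.imwrite('pics/c7.png',np.hstack([cv2.resize(w,(480,360)),cv2.resize(t[140:240,60:148],(317,360))]))
```

```text
[ 619.46513292 -112.65184801  157.73714583] [ 1.79983671e+02  1.63246096e-01 -2.18940799e+00] [-15.  15.  86.  -0.  79.  77.]
```

View pics/c7.png

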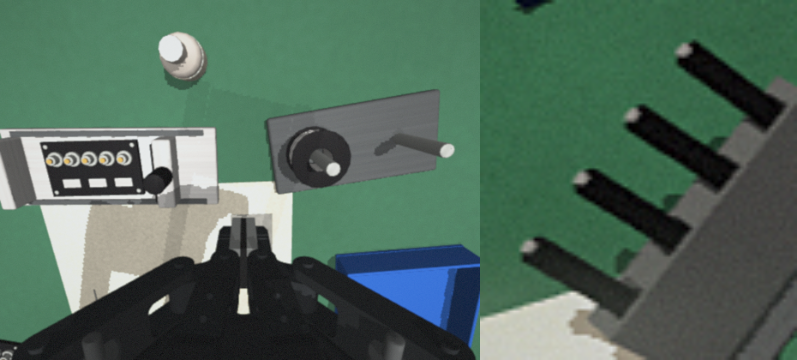

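The wrist view shows the knob's top at about (178,217), the reel's upper flange at (373,182) and its post's tip at (388,198). The top view shows all four drivers standing equally deep in their wells.

Run:
```python
from h import *
v=np.load('w7.npy'); W=Cam('wrist',dict(tool_pos=v[:3],tcp_rot=v[3:])); im=cv2.imread('pics/w7.png'); g=im.max(2)
# knob: dark blob
m=np.zeros_like(g); m[180:235,150:212]=(g[180:235,150:212]<45)
c=max(cv2.findContours(m,0,2)[0],key=cv2.contourArea); print('knob box',cv2.boundingRect(c),cv2.minAreaRect(c))
print('knob top',W.onz((178,217),70)); 
m=np.zeros_like(g); m[140:222,325:415]=(g[140:222,325:415]<55)
c=max(cv2.findContours(m,0,2)[0],key=cv2.contourArea); print('reel',cv2.minEnclosingCircle(c),cv2.fitEllipse(c)); q=cv2.minEnclosingCircle(c)[0]
print('reel z48',W.onz(q,48),'z30',W.onz(q,30),'post',W.onz([(388.5,198),(520,175.5)],82))
```

```text
knob box (160, 180, 41, 47) ((180.553466796875, 202.4086151123047), (47.153785705566406, 38.63909149169922), 86.633544921875)
knob top [[625.24748188 -32.58293364  70.        ]]
reel ((370.6447448730469, 181.1626739501953), 37.66278076171875) ((370.5097351074219, 182.69776916503906), (67.23542022705078, 74.74728393554688), 108.86198425292969)
reel z48 [[ 642.18654231 -181.95167      48.        ]] z30 [[ 638.19956541 -187.04170852   30.        ]] post [[ 637.30276664 -185.30975514   82.        ]
 [ 649.70882493 -273.61414862   82.        ]]
```

{"name": "apply_moves", "arguments": {"deltas": [[0.03,-0.27,0.8,0,0,0,0],[0.03,-0.27,0.8,0,0,0,0],[0.03,-0.27,0.8,0,0,0,0],[0.04,-0.27,0.8,0,0,0,0],[0,0,0,0,0,0.02,0],[0,-0.3,0,0,0,0,0],[0,-0.3,0,0,0,0,0],[0,0,0,0,0,0,0]]}}

```text
time: 48.7
tool_pos: [626.2, -59.5, 64.3]
tcp_rot: [180.0, -0.1, -2.0]
ft_force: [-0.6, 0.5, 0.1]
finger_gap: 0.1
grip_force: 0.0
```

{"name": "apply_moves", "arguments": {"deltas": [[0,-0.25,0,0,0,0,0],[0,-0.25,0,0,0,0,0],[0,0,0,0,0,0,0]]}}

```text
time: 49.08
tool_pos: [626.3, -44.8, 63.4]
tcp_rot: [-180.0, -0.0, -2.1]
ft_force: [0.6, -0.9, 0.6]
finger_gap: -0.4
grip_force: 0.5
```

{"name": "apply_moves", "arguments": {"deltas": [[0,-0.25,0,0,0,0,0],[0,0,0,0,0,0,0]]}}

```text
time: 49.32
tool_pos: [626.3, -37.2, 63.1]
tcp_rot: [-180.0, 0.0, -2.1]
ft_force: [0.6, -1.2, 1.2]
finger_gap: -0.0
grip_force: 0.7
```

{"name": "apply_moves", "arguments": {"deltas": [[0,-0.2,0,0,0,0,0],[0,-0.2,0,0,0,0,0],[0,0,0,0,0,0,0]]}}

```text
time: 49.7
tool_pos: [626.6, -25.1, 62.9]
tcp_rot: [-180.0, 0.0, -2.1]
ft_force: [0.2, -1.8, 1.8]
finger_gap: 0.0
grip_force: 0.7
```

Run:
```python
from h import *
st=sense(); print(st['tool_pos'],st['ft_force'],st['wrist_torque'])
W=Cam('wrist',st); w=snapshot('wrist'); g=w.max(2)
s=snapshot('scene'); S=Cam('scene'); print('knob top expected if y=-32: ',S.proj([[625,-32.5,70],[625,-22,70],[625,-10,70]]))
gs=s.max(2); 
for r in (268,270,272,274,276): print(r,gs[r,240:310].tolist())
```

```text
[626.62419139 -25.08116596  62.94435487] [ 0.16223846 -1.75326545  1.81495244] [-0.21728265 -0.02841613 -0.0439165 ]
knob top expected if y=-32:  [[264.48612273 267.79675354]
 [269.55950547 267.98017767]
 [275.36043178 268.18990556]]
268 [204, 205, 204, 209, 202, 189, 198, 204, 205, 209, 202, 200, 202, 203, 204, 206, 204, 206, 202, 209, 204, 149, 76, 29, 26, 56, 68, 46, 33, 60, 60, 40, 29, 24, 34, 95, 105, 75, 36, 13, 18, 18, 30, 76, 116, 124, 141, 145, 141, 135, 139, 137, 140, 138, 137, 127, 122, 122, 115, 118, 117, 121, 121, 129, 136, 138, 136, 136, 140, 139]
270 [201, 206, 206, 205, 189, 181, 179, 183, 178, 157, 104, 77, 78, 88, 91, 93, 87, 82, 93, 100, 101, 79, 37, 21, 29, 73, 80, 56, 40, 65, 72, 53, 28, 20, 27, 31, 23, 14, 12, 23, 11, 17, 1, 24, 48, 47, 72, 124, 138, 137, 134, 140, 134, 135, 126, 122, 120, 120, 118, 119, 116, 120, 118, 134, 142, 141, 136, 135, 138, 139]
272 [204, 206, 203, 183, 176, 177, 175, 179, 174, 166, 151, 148, 158, 159, 164, 163, 123, 88, 83, 78, 70, 67, 43, 17, 35, 78, 80, 56, 39, 63, 81, 58, 38, 21, 29, 17, 16, 15, 24, 18, 13, 18, 20, 17, 7, 19, 39, 59, 60, 63, 68, 66, 73, 80, 74, 74, 75, 71, 76, 83, 85, 89, 91, 99, 106, 103, 109, 114, 116, 118]
274 [203, 206, 203, 185, 180, 180, 181, 176, 180, 180, 182, 183, 192, 200, 198, 196, 153, 121, 125, 125, 123, 115, 74, 21, 28, 72, 83, 53, 26, 77, 83, 59, 30, 19, 13, 36, 22, 16, 14, 17, 8, 17, 17, 7, 13, 28, 68, 96, 102, 89, 85, 81, 84, 81, 68, 60, 63, 55, 50, 53, 51, 51, 54, 52, 53, 53, 52, 54, 49, 53]
276 [207, 207, 203, 182, 177, 180, 181, 179, 180, 181, 181, 194, 194, 187, 190, 189, 144, 118, 111, 119, 115, 120, 99, 94, 88, 91, 82, 59, 38, 76, 83, 73, 66, 65, 89, 64, 28, 8, 12, 0, 16, 14, 12, 0, 14, 18, 19, 34, 56, 56, 27, 32, 40, 38, 37, 38, 51, 53, 53, 58, 64, 69, 76, 78, 81, 79, 69, 69, 81, 77]
```

The fingers are pushing the knob: in the scene image it moved from column 265 to about 279. I'll press on until the force rises.

{"name": "apply_moves", "arguments": {"deltas": [[0,-0.1,0,0,0,0,0],[0,-0.1,0,0,0,0,0],[0,0,0,0,0,0,0]]}}

```text
time: 50.18
tool_pos: [626.6, -19.6, 62.8]
tcp_rot: [180.0, 0.1, -2.1]
ft_force: [0.0, -3.5, 0.0]
finger_gap: 0.1
grip_force: 1.6
```

{"name": "apply_moves", "arguments": {"deltas": [[0,-0.1,0,0,0,0,0],[0,-0.1,0,0,0,0,0],[0,0,0,0,0,0,0]]}}

```text
time: 50.55
tool_pos: [626.7, -16.4, 62.8]
tcp_rot: [179.8, 0.1, -2.1]
ft_force: [-2.2, -15.7, 0.0]
finger_gap: -0.0
grip_force: 8.0
```

{"name": "apply_moves", "arguments": {"deltas": [[0,-0.1,0,0,0,0,0],[0,0,0,0,0,0,0],[0,0,0,0,0,0,0]]}}

```text
time: 50.92
tool_pos: [626.8, -16.0, 62.9]
tcp_rot: [179.6, 0.1, -2.2]
ft_force: [-2.7, -25.6, 0.6]
finger_gap: 0.2
grip_force: 13.1
```

{"name": "apply_moves", "arguments": {"deltas": [[0,-0.08,0,0,0,0,0],[0,0,0,0,0,0,0],[0,0,0,0,0,0,0]]}}

```text
time: 51.3
tool_pos: [626.7, -15.7, 62.9]
tcp_rot: [179.4, 0.1, -2.3]
ft_force: [-3.4, -35.1, -0.5]
finger_gap: -0.2
grip_force: 17.4
```

The jaw stopped dead and took 35 N, so it is firmly on the panel. Next I'll back off and go to the reel.

{"name": "apply_moves", "arguments": {"deltas": [[0,0.5,0,0,0,0,0],[0,0.7,-0.2,0,0,0,0],[0,0.5,-0.9,0,0,0,0.5],[0,0.5,-0.9,0,0,0,1],[0,0.7,-0.9,0,0,0,1],[0.15,0.9,-0.7,0,0,0,1],[0.15,0.9,0,0,0,0,1],[0.15,0.9,0,0,0,0,1]]}}

```text
time: 52.3
tool_pos: [635.3, -177.6, 172.4]
tcp_rot: [-180.0, -0.1, -2.1]
ft_force: [0.0, -0.2, -0.7]
finger_gap: 85.3
grip_force: 0.0
```

{"name": "apply_moves", "arguments": {"deltas": [[0,0,0,0,0,0,1],[0,0,0,0,0,0,1]]}}

```text
time: 52.55
tool_pos: [634.7, -176.3, 171.2]
tcp_rot: [-180.0, 0.0, -2.1]
ft_force: [0.1, 0.6, -0.2]
finger_gap: 85.3
grip_force: 0.0
```

Run:
```python
from h import *
st=sense(); print(st['tool_pos'],st['tcp_rot'],st['finger_gap'])
t=snapshot('top')[:,:,::-1]; s=snapshot('scene')[:,:,::-1]; cv2.imwrite('pics/t8.png',t); cv2.imwrite('pics/s8.png',s)
w=snapshot('wrist')[:,:,::-1]; cv2.imwrite('pics/w8.png',w); W=Cam('wrist',st); print('reel proj',W.proj([[640,-184.5,48],[638,-185,82]]))
g=w.max(2); m=(g<55).astype(np.uint8); q=W.proj([[640,-184.5,48]])[0].astype(int)
k=np.zeros_like(m); cv2.circle(k,(int(q[0]),int(q[1])),60,1,-1); c=max(cv2.findContours(m*k,0,2)[0],key=cv2.contourArea); print(cv2.minEnclosingCircle(c))
plan([639.5,-184.5,110],[180,0,-2],1);
```

```text
[ 634.73981047 -176.26684368  171.22922029] [-1.79961268e+02  1.52791051e-02 -2.09346021e+00] 85.25561539889803
reel proj [[294.23697577 200.9763789 ]
 [296.45485996 215.51332911]]
((294.66961669921875, 199.51771545410156), 33.682865142822266)
[[0.06,0.1,0.68,-0,0,-0,1],[0.05,0.09,0.68,-0,0,-0,1],[0.06,0.1,0.68,-0,0,-0.01,1]]
3 rows, end [ 639.5 -184.6  110. ] [-180.    0.   -2.]
```

The reel's centre agrees with the measurement to 1 px, and its radius comes out at 27.9 mm. I'll grip it and lift.

{"name": "apply_moves", "arguments": {"deltas": [[0.08,0.14,0.4,0,0,0,1],[0.08,0.14,0.4,0,0,0,1],[0,0,0.75,0,0,0,1],[0,0,0.75,0,0,0,1],[0,0,0.75,0,0,0,1],[0,0,0.75,0,0,0,1],[0,0,0.7,0,0,0,1],[0,0,0,0,0,0,1]], "grip_force": 50}}

```text
time: 53.7
tool_pos: [637.3, -184.7, 33.1]
tcp_rot: [-179.9, 0.3, -2.1]
ft_force: [0.4, -0.3, -0.8]
finger_gap: 85.3
grip_force: 0.0
```

{"name": "apply_moves", "arguments": {"deltas": [[0,0,0,0,0,0,0],[0,0,0,0,0,0,0],[0,0,0,0,0,0,0],[0,0,0,0,0,0,0],[0,0,0,0,0,0,0]]}}

```text
time: 54.32
tool_pos: [640.6, -185.9, 38.1]
tcp_rot: [179.9, -0.2, -2.1]
ft_force: [-1.1, 0.2, 6.3]
finger_gap: 54.9
grip_force: 53.4
```

{"name": "apply_moves", "arguments": {"deltas": [[0,0,-0.3,0,0,0,0],[0,0,-0.5,0,0,0,0],[0,0,-0.7,0,0,0,0],[0,0,-0.8,0,0,0,0],[0,0,-0.8,0,0,0,0],[0,0,-0.6,0,0,0,0],[0,0,0,0,0,0,0]]}}

```text
time: 55.2
tool_pos: [640.6, -185.9, 150.1]
tcp_rot: [179.9, -0.2, -2.1]
ft_force: [-0.4, -0.5, -1.5]
finger_gap: 55.0
grip_force: 53.1
```

Run:
```python
from h import *
st=sense(); print(st['tool_pos'],st['finger_gap'],st['ft_force'])
t=cv2.imread('pics/t8.png'); T=Cam('top'); hsv=cv2.cvtColor(t,cv2.COLOR_BGR2HSV)
m=np.zeros(t.shape[:2],np.uint8); m[185:290,355:475]=cv2.inRange(hsv,(105,120,20),(130,255,255))[185:290,355:475]
c=max(cv2.findContours(m,0,2)[0],key=cv2.contourArea); a=cv2.approxPolyDP(c,4,True)[:,0]; print(a.tolist(),T.onz(a,40).round(0)[:,:2].tolist(),T.onz(a,0).round(0)[:,:2].tolist())
e=plan([440,-303,135],[180,0,-2],0)
```

```text
[ 640.62508879 -185.91690588  150.10297069] 54.96591531651602 [-0.3988436  -0.54599841 -1.54759908]
[[448, 239], [448, 264]] [[430.0, -381.0], [376.0, -377.0]] [[435.0, -399.0], [378.0, -394.0]]
[[-0.73,0.46,0.05,0,-0.01,-0,0],[-0.73,0.46,0.05,0,-0,-0,0],[-0.73,0.46,0.06,0,-0.01,-0,0],[-0.73,0.46,0.06,0,-0,-0,0],[-0.72,0.46,0.05,0,-0.01,-0,0],[-0.73,0.46,0.06,0,-0,-0.01,0],[-0.72,0.46,0.05,0.01,-0.01,-0,0],[-0.73,0.46,0.06,0,-0,-0.01,0]]
[[-0.72,0.46,0.06,0.01,-0.01,-0,0]]
9 rows, end [ 440.1 -302.9  134.9] [-180.    0.   -2.]
```

{"name": "apply_moves", "arguments": {"deltas": [[-0.73,0.46,0.05,0,0,0,0],[-0.73,0.46,0.05,0,0,0,0],[-0.73,0.46,0.06,0,0,0,0],[-0.73,0.46,0.06,0,0,0,0],[-0.72,0.46,0.05,0,0,0,0],[-0.73,0.46,0.06,0,0,0,0],[-0.72,0.46,0.05,0,0,0,0],[-0.73,0.46,0.06,0,0,0,0]]}}

```text
time: 56.2
tool_pos: [459.3, -289.2, 132.8]
tcp_rot: [-179.9, 0.1, -2.1]
ft_force: [0.5, -0.0, -1.3]
finger_gap: 54.6
grip_force: 53.1
```

{"name": "apply_moves", "arguments": {"deltas": [[-0.72,0.46,0.06,0,0,0,0],[0,0,0,0,0,0,0],[0,0,0,0,0,0,0]]}}

```text
time: 56.58
tool_pos: [438.6, -301.9, 131.7]
tcp_rot: [-180.0, 0.0, -2.1]
ft_force: [0.2, -0.5, -0.9]
finger_gap: 54.6
grip_force: 53.1
```

Run:
```python
from h import *
st=sense(); print(st['tool_pos'],st['tcp_rot'],st['finger_gap'],st['ft_force'])
w=snapshot('wrist')[:,:,::-1]; cv2.imwrite('pics/w9.png',w); W=Cam('wrist',st); hsv=cv2.cvtColor(w,cv2.COLOR_BGR2HSV)
m=cv2.inRange(hsv,(105,120,20),(130,255,255)); ys,xs=np.nonzero(m); print(xs.min(),xs.max(),ys.min(),ys.max(),m.sum()/255)
for r in (100,130,160): q=np.nonzero(m[r])[0]; print(r,q[[0,-1]] if len(q) else None, W.onz([(q[0],r),(q[-1],r)],40).round(0)[:,:2].tolist() if len(q) else '')
for c in (200,380): q=np.nonzero(m[:,c])[0]; print(c,q[0],W.onz((c,q[0]),40).round(0))
plan([440,-303,32],[180,0,-2],0)
```

```text
[ 438.61760424 -301.94848392  131.67379802] [-1.79968325e+02  4.05686015e-02 -2.12161401e+00] 54.63884581512055 [ 0.16311005 -0.48912938 -0.9030242 ]
57 410 114 418 25871.0
100 None 
130 [206 390] [[506.0, -249.0], [502.0, -378.0]]
160 [176 390] [[486.0, -225.0], [481.0, -379.0]]
200 131 [[ 506. -245.   40.]]
380 114 [[ 513. -370.   40.]]
[[0.01,0.01,0.83,-0,0,-0,0],[0.01,0.01,0.83,-0,0,-0.01,0],[0.01,0.01,0.83,-0,0,-0,0],[0.01,0.01,0.84,-0.01,0.01,-0.01,0]]
4 rows, end [ 440.  -303.    31.9] [180.  -0.  -2.]
```

The tray measures 154 mm in y with its centre at about (440,-302), so the reel is over the middle. I'll lower and release.

{"name": "apply_moves", "arguments": {"deltas": [[0,0,0.7,0,0,0,0],[0,0,0.7,0,0,0,0],[0,0,0.7,0,0,0,0],[0,0,0.6,0,0,0,0],[0,0,0.3,0,0,0,0],[0,0,0.2,0,0,0,0],[0,0,0.1,0,0,0,0],[0,0,0,0,0,0,0]]}}

```text
time: 57.62
tool_pos: [438.8, -302.5, 33.5]
tcp_rot: [180.0, -0.0, -2.1]
ft_force: [-0.3, 1.1, -1.2]
finger_gap: 55.0
grip_force: 53.1
```

{"name": "apply_moves", "arguments": {"deltas": [[0,0,0,0,0,0,0],[0,0,0,0,0,0,0.85],[0,0,0,0,0,0,0.85],[0,0,0,0,0,0,0.85],[0,0,-0.4,0,0,0,0.85],[0,0,-0.9,0,0,0,0.85],[0,0,-0.9,0,0,0,0.85],[0,0,-0.9,0,0,0,0.85]]}}

```text
time: 58.62
tool_pos: [438.7, -302.4, 128.1]
tcp_rot: [180.0, -0.0, -2.1]
ft_force: [-0.1, 0.4, 0.4]
finger_gap: 72.3
grip_force: 0.0
```

{"name": "apply_moves", "arguments": {"deltas": [[-0.5,-0.9,-0.9,0,0,0,0.85],[-0.5,-0.9,-0.9,0,0,0,0.85],[-0.5,-0.9,-0.9,0,0,0,0.85],[0,-0.9,0,0,0,0,0.85],[0,-0.9,0,0,0,0,0.85],[0,-0.9,0,0,0,0,0.85],[0,-0.9,0,0,0,0,0.85],[0,0,0,0,0,0,0.85]]}}

```text
time: 59.62
tool_pos: [400.8, -110.6, 208.1]
tcp_rot: [180.0, -0.1, -2.0]
ft_force: [0.1, -0.6, 0.3]
finger_gap: 72.5
grip_force: 0.0
```

Run:
```python
from h import *
st=sense(); print(st['tool_pos'],st['ft_force'])
t=snapshot('top')[:,:,::-1]; s=snapshot('scene')[:,:,::-1]; cv2.imwrite('pics/t9.png',t); cv2.imwrite('pics/s9.png',s)
S=Cam('scene');T=Cam('top')
a=cv2.resize(t[125:285,60:460],(800,320),interpolation=cv2.INTER_CUBIC); b=cv2.resize(s[180:320,110:460],(700,280),interpolation=cv2.INTER_CUBIC)
cv2.imwrite('pics/final.png',np.vstack([a,np.pad(b,((0,0),(0,100),(0,0)))]))
```

```text
[ 400.75303335 -110.56762565  208.09448755] [ 0.0757767  -0.59880475  0.2725136 ]
```

View pics/final.png

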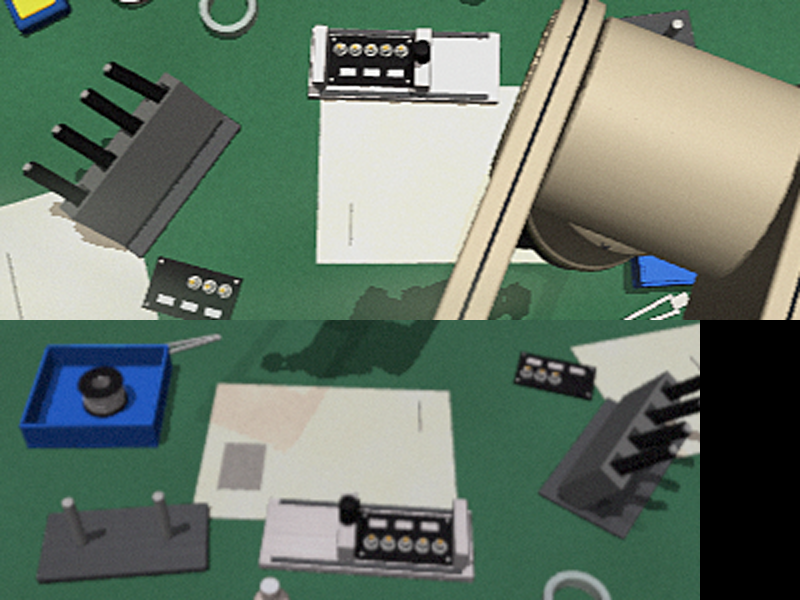

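The last view shows the reel flat in the tray and both posts bare. The panel is closed in between the jaws, at (328–414, 60) in the upper crop, and all four drivers stand alike in the rack. The arm is clear of everything, so I'm handing in.

```bash
python3 -c "
from bench import hand_in; print(hand_in())"
```

```text
the job is handed in; nothing more can be done
None
```

I handed the job in at about 60 s of the 208 s allowed: the one reel present is in the blue tray, all four drivers are shank-down in their own rack wells, and the jaw is shut on the panel, pressed to about 35 N; the hand-in returned no verdict, and driver depth was measured on one driver and judged by eye on the rest.

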